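# Close down the tea counter

## Robot

A 6-joint arm with a two-finger parallel gripper is mounted at the origin on the work surface. World frame = base frame: x ahead of the robot, y to its left, z up, the work surface at z = 0. Lengths are in m, angles in rad, forces in N, time in s.
With the tool pointing down it reaches from about 0.25 to 0.725 m from the base axis. Payload 4 kg.
Tool frame: the origin (TCP) lies between the finger pads, 19 mm behind the fingertips; this is the grasp point; y points along the fingers, z is the direction in which the jaws open and shut, and the axes are right-handed (so a half turn about y gives the same grasp; the last joint's range is limited). The gripper opens to 85 mm and grips with 20 to 120 N. Pads are 22 mm wide; open, the fingers measure 114 mm over their backs; the gripper's body (76 mm by 85 mm) begins 54 mm behind the grasp point. The pads swing forward as they close: fully open they stand 13 mm farther back than shut.
Start: joints at [1.297, 0.241, 0.005, 1.335, 0, 1.571], TCP at [0.135, 0.481, 0.25] pointing down, gripper open.
Joint ranges: [-2.72, 2.72], [-1.05, 1.87], [-1.09, 1.28], [-1.99, 2.15], [-1.42, 1.44], [-3.14, 3.14]. Speed limits (rad/s): [2.79, 2.79, 3.14, 3.14, 3.14, 3.14].

## Interface

Orientations are given as a unit quaternion [x, y, z, w].
In Python, from workcell import bot gives the robot as it stands. The module is installed in compiled form; this text tells all that it offers.
- The arm moves only by the shell command python3 -m handwheel 'ROWS' [OPENING]. ROWS is JSON, a list of rows, each a list of 6 numbers: the shift along the tool's x, y, z in units of 25 mm (1.0 is 25 mm), then the turn, a rotation vector about the tool's x, y, z in units of 10 degrees (1.0 is 10 degrees). A call has exactly 5 rows; each row is the pose to reach, as a shift and turn from the pose commanded when the call began, along the tool's axes at that moment; what a row does not reach only later rows make up. A row lasts 1/8 s, in which the tool goes at most 62.5 mm and 10.7 degrees, less where a joint would pass 70% of its speed; a pose out of reach is approached as far as the arm can. A call with a gripper value outside its range is refused whole. OPENING is the gripper command: -1 is shut, 1 is fully open, values between are in proportion, set as the call begins (- or left out, the last holds). The fingers move at their own pace and stop on an object; the grip force is fixed at half the most. Time passes only in rows, so rows that repeat a pose let the fingers close, or fill a call up. It gives the time, the measured TCP pose, the force and the opening at its end, in the units of the state.
- bot.get_obs(): the state, without advancing time (a new reading comes with each control period).
- bot.camera(name): name is "side" or "top"; returns a dict with "color" (400x640x3 uint8, red, green, blue), "fx", "fy", "cx", "cy" (pixels), "dist_coeffs" ([k1, k2, p1, p2, k3] as OpenCV has them; the pictures are not rectified), "rvec" (rotation vector, rad) and "tvec" (3), from world to camera coordinates, as OpenCV has them. Camera axes: x right, y down, z forward; pixel columns grow to the right and rows downward; lengths in m; the calibration is good to about 2 mm. A picture is of the moment at which its call begins. There is no depth.
- bot.job_done(): hands the job in, once; it reports no verdict.
The state is a dict: "clock": time; "joint_pos": joint angles; "joint_vel": joint speeds; "tau": joint torques, N m; "eef_pos": TCP position; "tool_rot": TCP orientation; "ft_force": force on the tool from outside, world axes, zero at the start; "ft_torque": the same for the moment, N m; "grip_width": finger opening in m.
Only numpy, scipy, OpenCV 4.12 (cv2) and the standard library are available. Lean on these libraries where they do the work, as an engineer would, in place of code of your own. Each camera call takes 0.05 s, during which the arm holds its last target.

## Task

Close down the tea counter for the night. Switch off all four rockers of the switch panel by drawing a fingertip once along the row, not taking the hand away from the panel part-way; lift every infuser basket up and off its hook and stand it upright on the floor of the wash tray; and put the lid on the canister: lugs into the slots, press down, and twist clockwise a quarter turn to its stop so that it locks. Leave the china where it stands.

Things in the scene. Friction and masses are not known exactly. Their poses are not given: they have to be found in the camera images.
- panel: Switch panel: low steel box fixed to the counter, 84 (x) x 300 (y) x 39 mm high, origin at the centre of its underside. Four white paddle rockers lie end to end along its y axis at x = 0, each 34 mm wide (x), 64 mm long (y), pivoting at y = -102, -34, +34, +102 mm, z = 46 mm. Each is dished: ends higher than the middle. Drive fingers no lower than 45 mm above the counter here
- row_start (a point): Point on the panel's row line, 145 mm from its middle towards -y (where the first rocker begins; the row ends as far on the other side), 49 mm above the counter: a fingertip drawn from here along panel +y, lowest point 48 to 50 mm up, passes over each rocker's low end and presses its raised end down (33 degree slope, about 2 N). Drawn towards -y it meets the raised ends' blunt faces
- canister: Storage canister: aluminium tin fixed to the counter, 124 mm across, 100 mm high, open on top; origin at the centre of its underside. Mouth 92 mm wide inside a 6 mm thick rim with two slots, at the canister's +x and -x, about 30 mm wide, out to 57 mm from the axis. Stops under the rim allow only clockwise turning (seen from above), about 1.4 rad from the slots
- seal (a joint): Spring-loaded ring under the canister's rim, pushed down by the lid's lugs: m below its rest, 0 to 0.012. About 4 N at 6 mm, the least depth at which the lugs pass under the rim, and 8 N at 11 mm, where the lid's brim meets the rim
- lid: The canister's lid, loose, aluminium, about 0.25 kg; origin at the centre of its underside, z up. Plug 86 mm across; brim 114 mm across from 17 to 23 mm up; on top a wooden bar handle along the lid's x, 70 mm long, 14 thick (y), from 23 to 51 mm up. Two lugs at the plug's foot, 0 to 6 mm up, at the lid's +x and -x (in line with the handle), 16 mm wide, out to 52 mm from the axis
- lid_seat (a point): Point on the canister's axis, 88 mm above the counter, where the lid's origin is when locked: lugs up against the rim's underside, handle bar nearly square to the line of the slots. With the lugs in the slots the origin can be pressed down to 83 mm above the counter; unpressed it stays at about 91 mm
- rail: Drip rail: steel stand fixed to the counter; origin under the middle of its bar, at its foot; bar along its y, 246 mm up, 366 mm long. Four wire hooks, 8 mm thick, at y = -127, -42, +42, +127 mm, reach level from the bar towards -x for 86 mm, top side 250 mm up, then turn up at x = -93 mm, the tip 265 mm up. Each may carry one basket
- hook1 (a point): Point on the upper side of hook 1, 45 mm in front (rail -x) of the bar, where a basket's grip rests
- sw1 (a joint): Rocker 1, counted from the panel's -y end: 0 rad fully on (its +y end raised, tip 60 mm above the counter, -y tip 46 mm), 0.22 level, 0.44 fully off (the other way about). It has stiff friction and stays where it is left; it does not snap over
- hook2 (a point): Point on the upper side of hook 2, 45 mm in front (rail -x) of the bar, where a basket's grip rests
- sw2 (a joint): Rocker 2, counted from the panel's -y end: 0 rad fully on (its +y end raised, tip 60 mm above the counter, -y tip 46 mm), 0.22 level, 0.44 fully off (the other way about). It has stiff friction and stays where it is left; it does not snap over
- hook3 (a point): Point on the upper side of hook 3, 45 mm in front (rail -x) of the bar, where a basket's grip rests
- sw3 (a joint): Rocker 3, counted from the panel's -y end: 0 rad fully on (its +y end raised, tip 60 mm above the counter, -y tip 46 mm), 0.22 level, 0.44 fully off (the other way about). It has stiff friction and stays where it is left; it does not snap over
- hook4 (a point): Point on the upper side of hook 4, 45 mm in front (rail -x) of the bar, where a basket's grip rests
- sw4 (a joint): Rocker 4, counted from the panel's -y end: 0 rad fully on (its +y end raised, tip 60 mm above the counter, -y tip 46 mm), 0.22 level, 0.44 fully off (the other way about). It has stiff friction and stays where it is left; it does not snap over
- basket1: Stainless infuser basket, may be absent; 72 mm across, body 66 mm high, about 0.18 kg; origin at the centre of its underside. On its rigid bow handle a wooden grip along the basket's y, 56 mm long, 14 thick (x), from 120 to 140 mm up; its underside hangs on a hook, bow across the hook. The bow is open for 54 mm between body and grip
- basket2: Stainless infuser basket, may be absent; 72 mm across, body 66 mm high, about 0.18 kg; origin at the centre of its underside. On its rigid bow handle a wooden grip along the basket's y, 56 mm long, 14 thick (x), from 120 to 140 mm up; its underside hangs on a hook, bow across the hook. The bow is open for 54 mm between body and grip
- basket3: Stainless infuser basket, may be absent; 72 mm across, body 66 mm high, about 0.18 kg; origin at the centre of its underside. On its rigid bow handle a wooden grip along the basket's y, 56 mm long, 14 thick (x), from 120 to 140 mm up; its underside hangs on a hook, bow across the hook. The bow is open for 54 mm between body and grip
- basket4: Stainless infuser basket, may be absent; 72 mm across, body 66 mm high, about 0.18 kg; origin at the centre of its underside. On its rigid bow handle a wooden grip along the basket's y, 56 mm long, 14 thick (x), from 120 to 140 mm up; its underside hangs on a hook, bow across the hook. The bow is open for 54 mm between body and grip
- tray: The wash tray: grey plastic, fixed, open on top, 130 (x) x 360 (y) x 32 mm high with 5 mm walls and floor; origin at the centre of its underside
- teapot: A bystander: white china teapot with green leaves, about 145 mm across its belly, 150 mm tall, spout along its -x and handle along +x; origin at the centre of its underside
- cup: A bystander: white china cup with handle on a 144 mm saucer, 70 mm tall overall; origin at the centre of its underside
- jug: A bystander: white china milk jug, 68 mm across, 80 mm tall, handle along its +x; origin at the centre of its underside
- sugar: A bystander: white china sugar bowl with sugar lumps, 104 mm across, 65 mm tall; origin at the centre of its underside
Not all that is in view belongs to the job. Leave any turquoise look-alike of the lid alone.

How it is judged:
By the outcome, as a careful person would: the job done as asked, in the order asked, and still so for the second after the job is handed in, with the robot touching nothing.
Of basket1, basket2, basket3, basket4 only 2 to 4 are there at a start; the rules pass over those that are not, and their reading is None.
At some moment in a run one of lid may be knocked a few centimetres aside while the robot is not near it.
Once in a run the grip may slacken for a moment while it holds something.
It also fails if it takes over 210 s, if anything falls off the work surface, if the arm or the gripper's body presses on something with over 40 N, if the wrist force passes 120 N, or if a joint passes its speed limit or range.

## Working session

There is one attempt and no reset: what is moved stays moved. The work goes in short steps, Python scripts to look and compute and a shell command to move; the robot and the scene stay as the last step left them, time stands still between calls to the robot, and variables do not carry over. Pictures are saved under pics/ and viewed, and the job is handed in when it is done.

```bash
mkdir -p pics; cat > h.py <<'E'
import numpy as np, cv2
from workcell import bot
from scipy.spatial.transform import Rotation as R
def cam(n):
    c=bot.camera(n); c['K']=np.array([[c['fx'],0,c['cx']],[0,c['fy'],c['cy']],[0,0,1]],float); c['D']=np.array(c['dist_coeffs'],float)
    c['Rm']=cv2.Rodrigues(np.array(c['rvec'],float))[0]; c['t']=np.array(c['tvec'],float); return c
def ray(c,u,v):
    p=cv2.undistortPoints(np.array([[[u,v]]],float),c['K'],c['D'])[0,0]
    d=c['Rm'].T@np.array([p[0],p[1],1]); o=-c['Rm'].T@c['t']; return o,d
def onz(c,u,v,z):
    o,d=ray(c,u,v); return o+d*(z-o[2])/d[2]
def proj(c,P):
    return cv2.projectPoints(np.array(P,float).reshape(-1,3),np.array(c['rvec'],float),c['t'],c['K'],c['D'])[0][:,0]
def save(c,name,roi=None,s=1):
    im=c['color'][:,:,::-1]
    if roi: im=im[roi[1]:roi[3],roi[0]:roi[2]]
    cv2.imwrite('pics/'+name,cv2.resize(im,None,fx=s,fy=s,interpolation=cv2.INTER_CUBIC))
def st():
    o=bot.get_obs(); print('t',o['clock'],'p',np.round(o['eef_pos'],4),'axes(x,y,z cols)\n',np.round(R.from_quat(o['tool_rot']).as_matrix(),3),'\nF',np.round(o['ft_force'],1),'w',round(float(o['grip_width']),4),'q',np.round(o['joint_pos'],2))
def go(P,Rt=None):
    """shift in tool units to reach world P; turn units to reach Rt"""
    o=bot.get_obs(); M=R.from_quat(o['tool_rot']).as_matrix()
    r=M.T@(np.array(P)-o['eef_pos'])/0.025
    w=R.from_matrix(M.T@Rt).as_rotvec(degrees=True)/10 if Rt is not None else np.zeros(3)
    print(np.round(r,2),np.round(w,2))
def down(yaw):
    """tool y down, jaw axis z at yaw from world x"""
    z=np.array([np.cos(yaw),np.sin(yaw),0]); y=np.array([0,0,-1.]); return np.c_[np.cross(y,z),y,z]
E
python3 - <<'E'
from h import *
for n in('side','top'):
    c=cam(n); save(c,n+'0.png'); print(n,-c['Rm'].T@c['t'],c['fx'])
st()
E
```

```text
side [0.01663536 1.10212361 1.26735889] 454.5983522182878
top [ 0.42946498 -0.00721327  1.33980569] 373.4623098434024
t 0.1 p [0.1351 0.4809 0.2492] axes(x,y,z cols)
 [[ 0.963 -0.     0.27 ]
 [-0.27  -0.002  0.963]
 [ 0.    -1.    -0.002]] 
F [-0.1 -1.  -0.2] w 0.0856 q [ 1.3   0.24  0.    1.34 -0.    1.57]
```

View pics/side0.png

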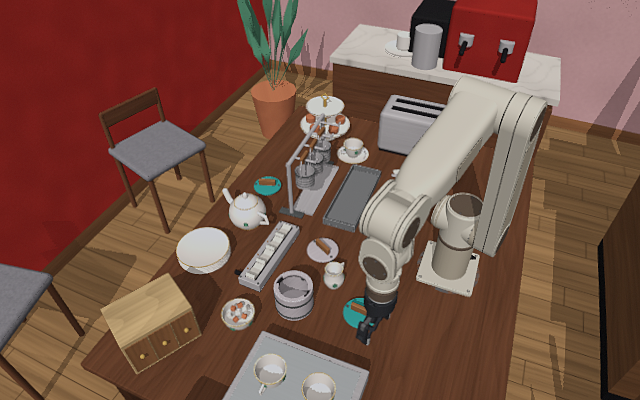

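View pics/top0.png

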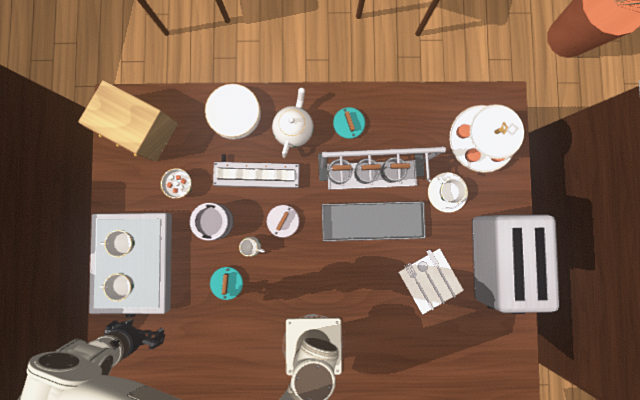

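The top view has +x upward and +y to the left. The panel is at about (256,174) and the canister at (210,221). The real grey lid is at (283,220), and the turquoise look-alikes are at (349,122) and (226,283). Three baskets hang on the rail near (340..398,170), with the tray at (373,221). I'll zoom in.

```bash
python3 - <<'E'
from h import *
c=cam('top'); save(c,'t1.png',(150,80,470,300),2.5)
c=cam('side'); save(c,'s1.png',(200,90,400,330),2.5)
E
```

```text
(no output)
```

View pics/t1.png

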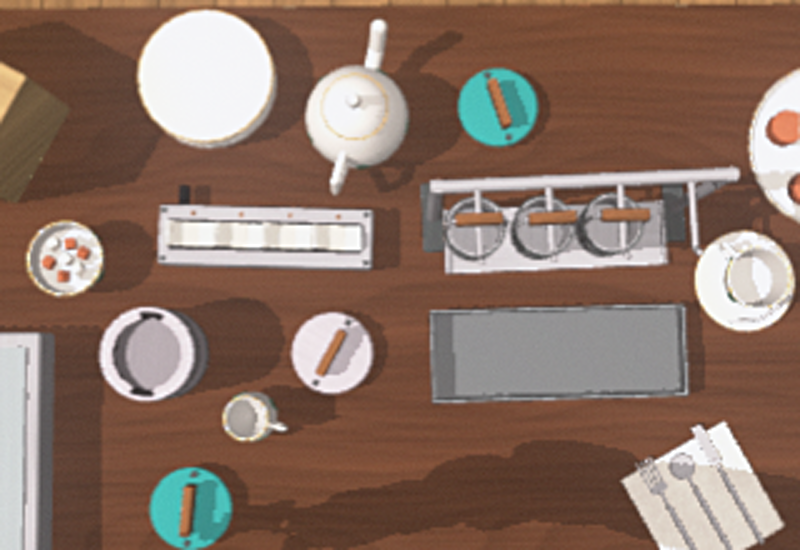

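View pics/s1.png

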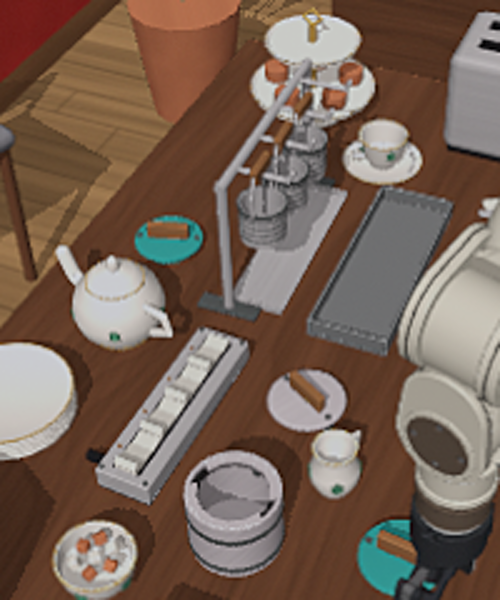

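```bash
python3 - <<'E'
from h import *
c=cam('top'); save(c,'t2.png',(205,150,310,195),7.5)
save(c,'t3.png',(310,140,450,250),5.5)
c=cam('side'); save(c,'s2.png',(230,210,310,300),6.5)
E
```

```text
(no output)
```

View pics/t2.png

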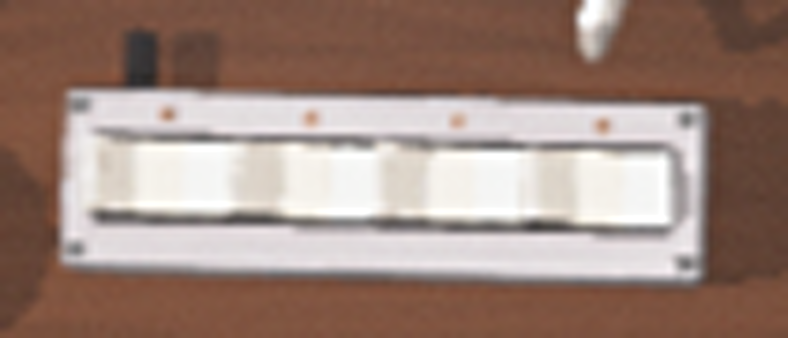

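View pics/t3.png

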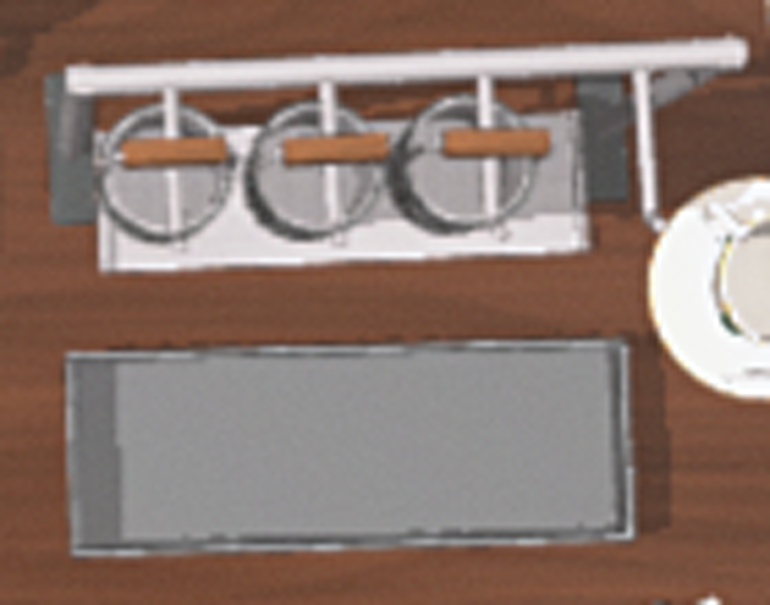

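View pics/s2.png

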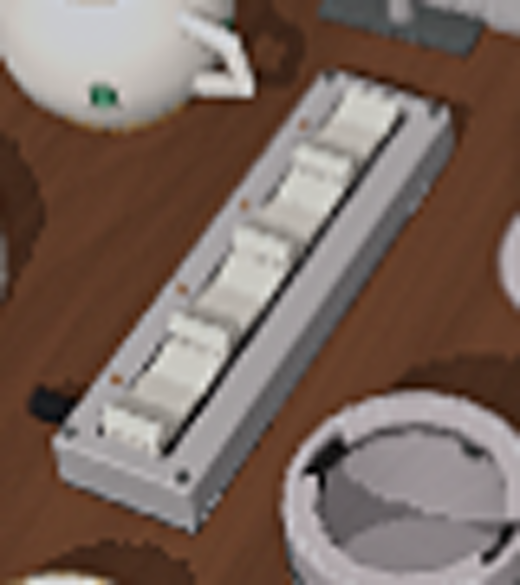

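Zoomed: the rockers' blunt raised ends face +y (image left). The panel yaw is therefore near 0 and the stroke runs from image right to left. The panel's top corners lie near (214,162), (299,164), (298,187) and (213,185). Next I'll measure.

```bash
cat >> h.py <<'E'
def tri(c1,p1,c2,p2):
    o1,d1=ray(c1,*p1);o2,d2=ray(c2,*p2)
    A=np.c_[d1,-d2];s=np.linalg.lstsq(A,o2-o1,rcond=None)[0]
    a=o1+d1*s[0];b=o2+d2*s[1];return (a+b)/2,np.linalg.norm(a-b)
def comps(mask,amin=20):
    n,l,s,ce=cv2.connectedComponentsWithStats(mask.astype(np.uint8))
    return [(s[i],ce[i],l==i) for i in range(1,n) if s[i][4]>=amin]
E
python3 - <<'E'
from h import *
c=cam('top'); s=cam('side')
f=lambda u,v,x0,y0,k:((u+.5)/k+x0-.5,(v+.5)/k+y0-.5)
P=[onz(c,*f(u,v,205,150,7.5),.039) for u,v in((66,90),(706,103),(702,282),(60,267))]
P=np.array(P);print('panel',np.round(P,4),P.mean(0)); 
d=[np.linalg.norm(P[0]-P[1]),np.linalg.norm(P[1]-P[2]),np.linalg.norm(P[3]-P[2]),np.linalg.norm(P[0]-P[3])];print(np.round(d,4))
# side corners
Q=np.array([onz(s,*f(u,v,230,210,6.5),.039) for u,v in((338,70),(455,112),(195,525),(58,455))]);print('side',np.round(Q,4),Q.mean(0))
e=(P[0]-P[1]+P[3]-P[2]);print('yaw',np.degrees(np.arctan2(-e[0],e[1])))
e=(Q[3]-Q[0]+Q[2]-Q[1]);print('yaw side',np.degrees(np.arctan2(-e[0],e[1])))
# tray rim z .032
T=np.array([onz(c,*f(u,v,310,140,5.5),.032) for u,v in((68,353),(628,343),(635,537),(73,553))]);print('tray',np.round(T,4),T.mean(0))
# rail bar ends top z~.25 ; hook tips
B=np.array([onz(c,*f(u,v,310,140,5.5),.250) for u,v in((66,80),(748,50))]);print('bar',B)
# grips: orange mask
im=c['color'].astype(int);hsv=cv2.cvtColor(c['color'],cv2.COLOR_RGB2HSV)
m=(hsv[...,0]<14)&(hsv[...,1]>140)&(hsv[...,2]>120)
m[:140]=0;m[190:]=0;m[:,:320]=0;m[:,420:]=0
for sx,ce,l in comps(m):
    pts=np.argwhere(l)[:,::-1].astype(np.float32)
    r=cv2.minAreaRect(pts); bx=cv2.boxPoints(r)
    W=np.array([onz(c,*b,.270) for b in bx]); print('grip px',ce,sx[4],'world',np.round(onz(c,*r[0],.270),4),'sides',np.round([np.linalg.norm(W[0]-W[1]),np.linalg.norm(W[1]-W[2])],4),np.round(r[2],1))
E
```

```text
panel [[0.6473 0.3442 0.039 ]
 [0.6384 0.0446 0.039 ]
 [0.5543 0.047  0.039 ]
 [0.5641 0.3463 0.039 ]] [0.60102664 0.19554    0.039     ]
[0.2997 0.0842 0.2994 0.0833]
side [[0.6276 0.0455 0.039 ]
 [0.5503 0.0501 0.039 ]
 [0.5511 0.3631 0.039 ]
 [0.6374 0.3518 0.039 ]] [0.59159121 0.20263396 0.039     ]
yaw -1.790998049044797
yaw side -0.9861229557323935
tray [[ 0.4957 -0.0357  0.032 ]
 [ 0.4987 -0.3942  0.032 ]
 [ 0.3751 -0.3952  0.032 ]
 [ 0.3688 -0.0375  0.032 ]] [ 0.43456666 -0.21564082  0.032     ]
bar [[ 0.63118005 -0.03142047  0.25      ]
 [ 0.64470262 -0.39935222  0.25      ]]
grip px [395.75 165.7 ] 20 world [ 0.5925 -0.2475  0.27  ] sides [0.0261 0.0088] 90.0
grip px [340.17647059 167.14705882] 34 world [ 0.588  -0.0866  0.27  ] sides [0.0463 0.0087] 90.0
grip px [366.77777778 167.14814815] 27 world [ 0.5888 -0.1648  0.27  ] sides [0.0058 0.0348] 0.0
```

```bash
python3 - <<'E'
from h import *
s=cam('side');c=cam('top')
P=[[.6473,.3442,.039],[.6384,.0446,.039],[.5543,.047,.039],[.5641,.3463,.039],[.6011-.0045,.1955-.145,.049],[.6011+.0045,.1955+.145,.049]]
for n,cc,roi,k in(('s',s,(230,210,310,300),6.5),('t',c,(205,150,310,195),7.5)):
    im=cv2.resize(cc['color'][roi[1]:roi[3],roi[0]:roi[2],::-1],None,fx=k,fy=k,interpolation=cv2.INTER_CUBIC)
    for p in proj(cc,P): 
        q=((p-roi[:2]+.5)*k).astype(int); cv2.circle(im,tuple(int(x) for x in q),4,(0,0,255),1)
    cv2.imwrite(f'pics/chk_{n}.png',im)
roi=(330,150,420,185);im=cv2.resize(c['color'][150:185,330:420,::-1],None,fx=8.5,fy=8.5,interpolation=cv2.INTER_CUBIC);cv2.imwrite('pics/grips.png',im)
E
```

```text
(no output)
```

View pics/chk_s.png

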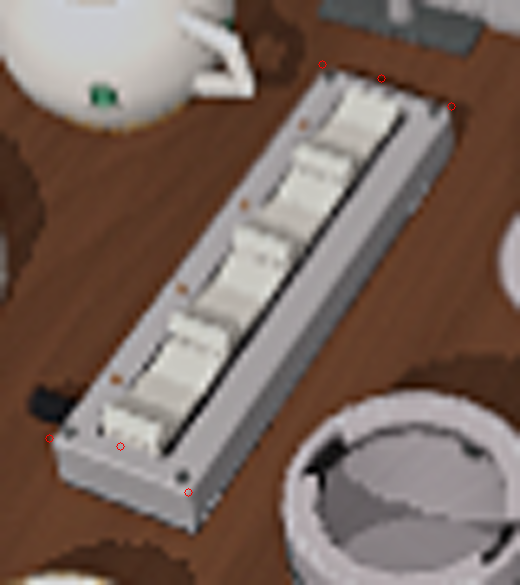

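View pics/grips.png

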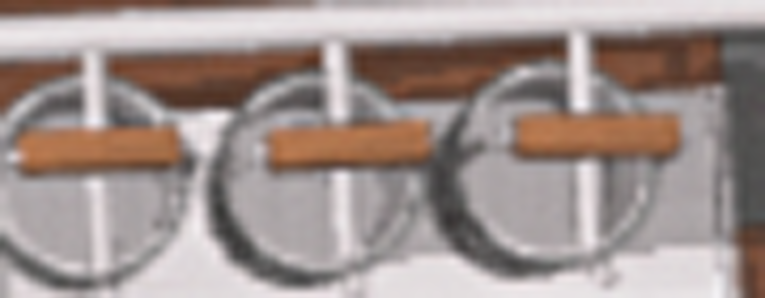

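```bash
python3 - <<'E'
from h import *
c=cam('top');s=cam('side')
for z in(.08,.1,.12): print(onz(c,283.7,158,z))
save(s,'s3.png',(200,170,290,240),8)
# grips by hand from grips.png
f=lambda u,v,x0,y0,k:((u+.5)/k+x0-.5,(v+.5)/k+y0-.5)
for q in([(18,132),(180,128),(180,165),(18,171)],[(268,129),(430,122),(430,158),(268,166)],[(513,116),(680,116),(680,155),(515,151)]):
    W=np.array([onz(c,*f(u,v,330,150,8.5),.270) for u,v in q]);e=W[0]-W[1]+W[3]-W[2]
    print('grip',np.round(W.mean(0),4),np.round([np.linalg.norm(W[0]-W[1]),np.linalg.norm(W[1]-W[2])],4),'yaw of y axis',np.degrees(np.arctan2(-e[0],e[1])))
go([.5945,.047,.11],down(0)); go([.5945,.047,.25],down(0))
E
```

```text
[0.65047543 0.09391311 0.08      ]
[0.64696679 0.09230768 0.1       ]
[0.64345814 0.09070225 0.12      ]
grip [ 0.5892 -0.0872  0.27  ] [0.0551 0.0127] yaw of y axis 1.2911045347457204
grip [ 0.5903 -0.1724  0.27  ] [0.0553 0.0124] yaw of y axis 2.1920229170572987
grip [ 0.5928 -0.2571  0.27  ] [0.0571 0.0134] yaw of y axis -1.148916499103993
[ 22.39   5.6  -11.76] [ 0.    7.43 -0.  ]
[ 22.39   0.   -11.76] [ 0.    7.43 -0.  ]
```

View pics/s3.png

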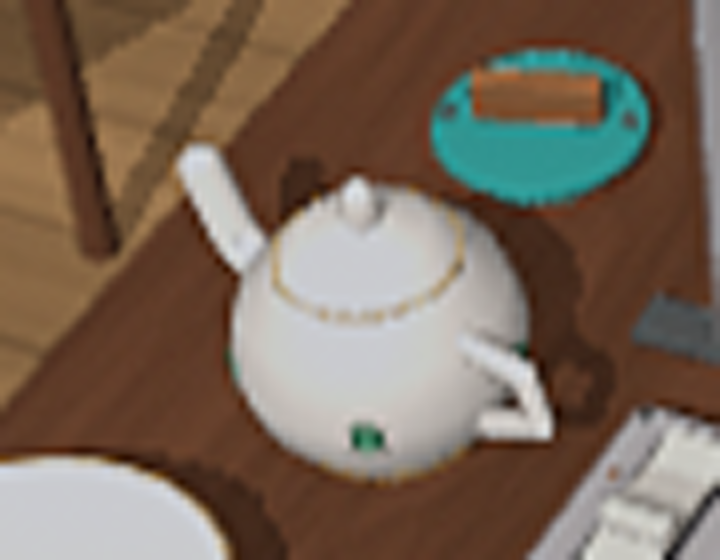

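```bash
python3 - <<'E'
from h import *
c=cam('top');s=cam('side')
for p in((268.5,220),(265.6,215.6),(268.5,224.5)): print(tri(c,(283.7,158),s,p))
print(onz(s,200+550/8,170+435/8,.05),onz(c,283.7,158,.05))
E
```

```text
(array([0.65248222, 0.09473372, 0.07693284]), np.float64(0.0030971605107897888))
(array([0.65480448, 0.09548613, 0.09829107]), np.float64(0.015962866061101692))
(array([0.65536686, 0.0961333 , 0.05360285]), np.float64(0.0005489308056960302))
[0.65698006 0.09226643 0.05      ] [0.6557384  0.09632125 0.05      ]
```

```bash
python3 -m handwheel '[[2,0,-1,0,-0.5,0],[4.4,0,-2.3,0,-1.4,0],[6.8,0,-3.5,0,-1.4,0],[9,0,-4.7,0,-1.4,0],[11.2,0,-5.9,0,-1.4,0]]' -1; python3 - <<'E'
from h import *
st(); go([.5955,.047,.12],down(np.radians(88.2)));go([.5955,.047,.25],down(np.radians(88.2)))
E
```

```text
clock: 1.32
eef_pos: [0.3572, 0.271, 0.2503]
tool_rot: [-0.707, 0.01, -0.011, 0.707]
ft_force: [0.5, 0.5, 0.4]
grip_width: 0.0003
t 1.325 p [0.3572 0.271  0.2503] axes(x,y,z cols)
 [[ 1.     0.001  0.029]
 [-0.029  0.001  1.   ]
 [ 0.001 -1.     0.001]] 
F [0.5 0.5 0.4] w 0.0003 q [ 0.65  0.14 -0.12  1.31  0.    0.68]
[ 9.78  5.21 -8.68] [-0.    0.01  0.  ]
[ 9.79  0.01 -8.68] [-0.    0.01  0.  ]
```

```bash
python3 -m handwheel '[[1.8,0,-1.6,0,0,0],[3.6,0,-3.2,0,0,0],[5.6,0,-5,0,0,0],[7.7,0,-6.8,0,0,0],[9.7,0,-8.6,0,0,0]]' && python3 -m handwheel '[[0,0,0,0,0,0],[0,1.5,0,0,0,0],[0,3,0,0,0,0],[0,4.4,0,0,0,0],[0,5.2,0,0,0,0]]' && python3 - <<'E'
from h import *
st(); go([.5955,.047,.068],down(np.radians(88.2)))
s=cam('side'); save(s,'s4.png',(220,180,320,300),5)
E
```

```text
clock: 1.95
eef_pos: [0.5817, 0.0599, 0.2501]
tool_rot: [-0.707, 0.01, -0.011, 0.707]
ft_force: [0.9, 0.7, 0.8]
grip_width: -0.0001
clock: 2.58
eef_pos: [0.5783, 0.0623, 0.118]
tool_rot: [0.707, -0.011, 0.009, -0.707]
ft_force: [-0.4, -0.1, -0.6]
grip_width: -0.0001
t 2.575 p [0.5783 0.0623 0.118 ] axes(x,y,z cols)
 [[ 1.    -0.003  0.028]
 [-0.028 -0.     1.   ]
 [-0.003 -1.    -0.   ]] 
F [-0.4 -0.1 -0.6] w -0.0001 q [0.11 0.49 0.01 1.1  0.   0.14]
[ 0.71  2.   -0.59] [ 0.    0.02 -0.02]
```

View pics/s4.png

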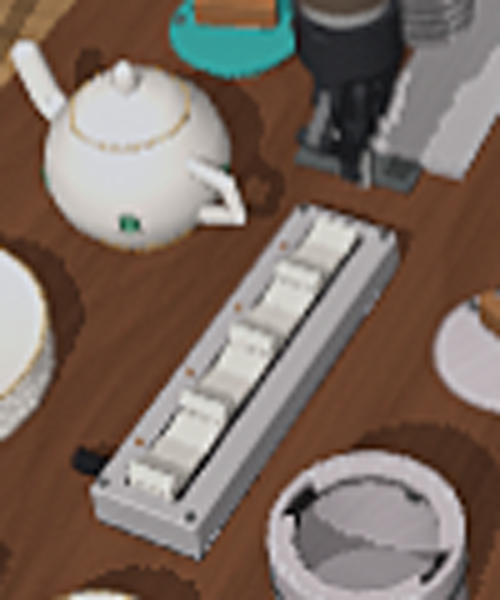

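```bash
python3 -m handwheel '[[0.4,0,-0.3,0,0,0],[0.7,0.4,-0.6,0,0,0],[0.7,1,-0.6,0,0,0],[0.7,1.6,-0.6,0,0,0],[0.7,1.6,-0.6,0,0,0]]' && python3 - <<'E'
from h import *
st(); go([.5955,.047,.068],down(np.radians(88.2)))
s=cam('side'); save(s,'s5.png',(220,180,320,300),5)
E
```

```text
clock: 3.25
eef_pos: [0.5955, 0.0459, 0.0778]
tool_rot: [0.707, -0.012, 0.009, -0.707]
ft_force: [-1.0, -0.7, -0.0]
grip_width: 0.0003
t 3.25 p [0.5955 0.0459 0.0778] axes(x,y,z cols)
 [[ 1.    -0.005  0.029]
 [-0.029 -0.     1.   ]
 [-0.005 -1.    -0.   ]] 
F [-1.  -0.7 -0. ] w 0.0003 q [0.08 0.56 0.01 1.03 0.   0.11]
[0.   0.39 0.04] [ 0.    0.01 -0.03]
```

View pics/s5.png

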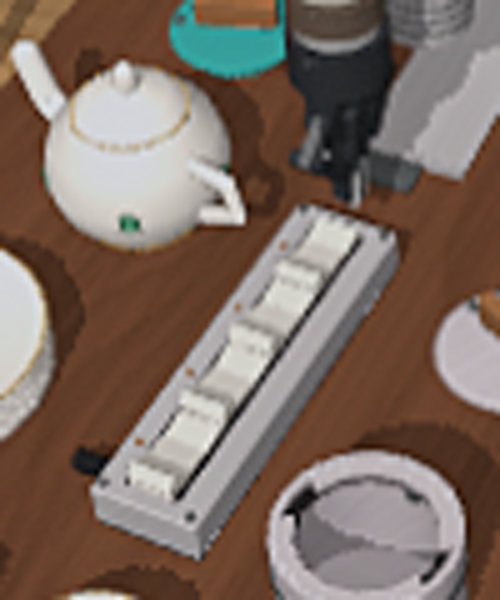

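```bash
python3 - <<'E'
from h import *
s=cam('side'); 
for z in(.049,.059,.069): print(z,(proj(s,[.5955,.0459,z])[0]-[220,180])*5)
save(s,'s6.png',(270,195,310,235),15)
print((proj(s,[[.5955+.011,.0459,.059],[.5955-.011,.0459,.059],[.5955,.0459+.0145,.059]])-[270,195])*15)
E
```

```text
0.049 [345.07810123 204.37486706]
0.059 [344.37607194 194.99976612]
0.069 [343.6688371  185.54901487]
[[243.46112892 348.01731215]
 [322.95091754 372.02547743]
 [257.77920818 398.38796879]]
```

View pics/s6.png

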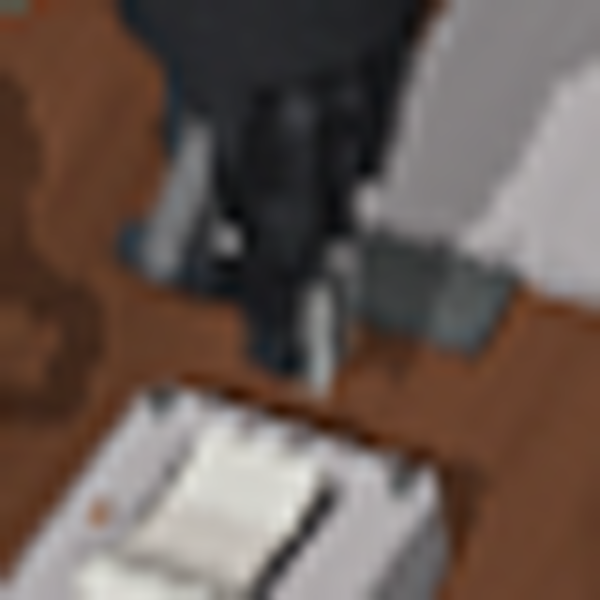

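```bash
python3 -m handwheel '[[0,0.2,0,0,0,0],[0,0.38,0,0,0,0],[0,0.38,0,0,0,0],[0,0.38,0.3,0,0,0],[0,0.38,0.6,0,0,0]]' ; python3 - <<'E'
from h import *
st()
E
```

```text
clock: 3.98
eef_pos: [0.5979, 0.0615, 0.0707]
tool_rot: [-0.707, 0.01, -0.011, 0.707]
ft_force: [-0.1, -0.2, -0.1]
grip_width: -0.0004
t 3.975 p [0.5979 0.0615 0.0707] axes(x,y,z cols)
 [[ 1.     0.     0.029]
 [-0.029  0.     1.   ]
 [ 0.    -1.     0.   ]] 
F [-0.1 -0.2 -0.1] w -0.0004 q [0.1  0.57 0.01 1.01 0.   0.13]
```

```bash
python3 -m handwheel '[[0,0.05,0,0,0,0],[0,0.05,0,0,0,0],[0,0.05,0,0,0,0],[0,0.05,0,0,0,0],[0,0.05,0,0,0,0]]' ; python3 -m handwheel '[[0,0,0,0,0,0],[0,0,0,0,0,0],[0,0,0,0,0,0],[0,0,0,0,0,0],[0,0,0,0,0,0]]' 
```

```text
clock: 4.6
eef_pos: [0.5978, 0.0608, 0.0693]
tool_rot: [-0.707, 0.01, -0.011, 0.707]
ft_force: [0.4, 0.4, 0.6]
grip_width: 0.0002
clock: 5.22
eef_pos: [0.5977, 0.061, 0.0693]
tool_rot: [-0.707, 0.01, -0.01, 0.707]
ft_force: [0.0, 0.1, -0.4]
grip_width: -0.0
```

```bash
python3 -m handwheel '[[0,0.06,0,0,0,0],[0,0.06,0.4,0,0,0],[0,0.06,0.8,0,0,0],[0,0.06,1.2,0,0,0],[0,0.06,1.6,0,0,0]]'; python3 -m handwheel '[[0,0,0.4,0,0,0],[0,0,0.8,0,0,0],[0,0,1.2,0,0,0],[0,0,1.6,0,0,0],[0,0,1.6,0,0,0]]'; python3 - <<'E'
from h import *
st();s=cam('side'); save(s,'s7.png',(220,180,320,300),5)
E
```

```text
clock: 5.85
eef_pos: [0.5989, 0.102, 0.0678]
tool_rot: [0.707, -0.01, 0.01, -0.707]
ft_force: [-0.4, -1.2, 2.5]
grip_width: 0.0003
clock: 6.48
eef_pos: [0.5998, 0.1423, 0.0674]
tool_rot: [-0.707, 0.01, -0.01, 0.707]
ft_force: [-0.1, -0.9, -0.4]
grip_width: -0.0002
t 6.475 p [0.5998 0.1423 0.0674] axes(x,y,z cols)
 [[ 1.    -0.001  0.028]
 [-0.028  0.001  1.   ]
 [-0.001 -1.     0.001]] 
F [-0.1 -0.9 -0.4] w -0.0002 q [0.23 0.6  0.05 1.03 0.   0.26]
```

View pics/s7.png

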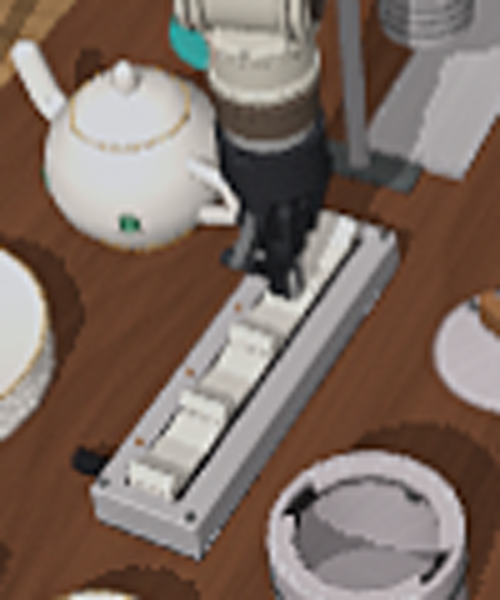

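```bash
python3 -m handwheel '[[0,0,0.4,0,0,0],[0,0,0.8,0,0,0],[0,0,1.2,0,0,0],[0,0,1.6,0,0,0],[0,0,2.0,0,0,0]]'; python3 -m handwheel '[[0,0,0.4,0,0,0],[0,0,0.8,0,0,0],[0,0,1.2,0,0,0],[0,0,1.6,0,0,0],[0,0,2,0,0,0]]'; python3 -m handwheel '[[0,0,0.4,0,0,0],[0,0,0.8,0,0,0],[0,0,1.2,0,0,0],[0,0,1.6,0,0,0],[0,0,2,0,0,0]]'; python3 -m handwheel '[[0,0,0.4,0,0,0],[0,0,0.8,0,0,0],[0,0,1.2,0,0,0],[0,0,1.6,0,0,0],[0,0,2.2,0,0,0]]'
```

```text
clock: 7.15
eef_pos: [0.6019, 0.1913, 0.0681]
tool_rot: [0.707, -0.01, 0.011, -0.707]
ft_force: [1.2, -1.7, 1.6]
grip_width: 0.0002
clock: 7.78
eef_pos: [0.603, 0.2401, 0.0677]
tool_rot: [0.708, -0.011, 0.011, -0.706]
ft_force: [0.1, -6.7, 3.6]
grip_width: -0.0001
clock: 8.4
eef_pos: [0.6043, 0.2919, 0.0674]
tool_rot: [-0.707, 0.01, -0.01, 0.707]
ft_force: [0.1, 1.0, 0.6]
grip_width: 0.0
clock: 9.02
eef_pos: [0.6062, 0.3469, 0.0678]
tool_rot: [-0.707, 0.011, -0.011, 0.707]
ft_force: [0.4, 0.3, 0.2]
grip_width: -0.0003
```

```bash
python3 - <<'E'
from h import *
st();s=cam('side'); save(s,'s8.png',(220,180,320,300),5)
c=cam('top'); save(c,'t8.png',(205,150,310,195),7.5)
E
```

```text
t 9.025 p [0.6062 0.3469 0.0678] axes(x,y,z cols)
 [[ 1.    -0.     0.03 ]
 [-0.03   0.001  1.   ]
 [-0.    -1.     0.001]] 
F [0.4 0.3 0.2] w -0.0003 q [0.52 0.75 0.34 1.16 0.   0.55]
```

View pics/s8.png

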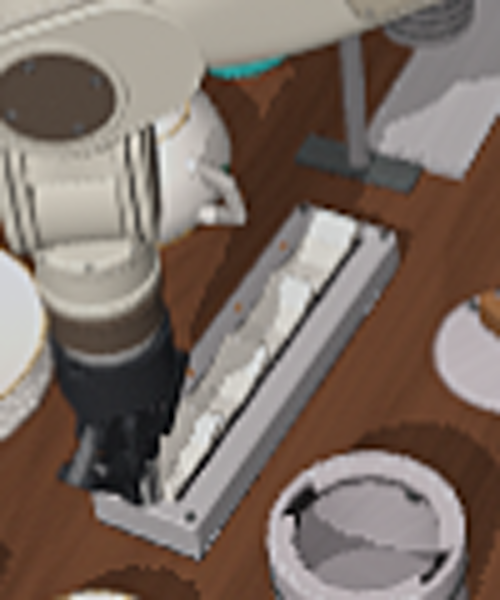

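```bash
python3 -m handwheel '[[0,-1.5,0,0,0,0],[0,-3.5,0,0,0,0],[0,-6,0,0,0,0],[0,-8,0,0,0,0],[-2,-10,0,0,0,0]]'; python3 - <<'E'
from h import *
st()
M=R.from_quat(bot.get_obs()['tool_rot']).as_matrix()
go([.5892,-.0872,.40],down(np.radians(1.3)))
go([.40,.05,.35],down(np.radians(1.3)))
s=cam('side'); save(s,'s9.png',(230,210,310,300),6.5)
c=cam('top'); save(c,'t9.png',(205,150,310,195),7.5)
E
```

```text
clock: 9.75
eef_pos: [0.5636, 0.3471, 0.3116]
tool_rot: [-0.707, 0.011, -0.011, 0.707]
ft_force: [-0.2, 0.8, 0.2]
grip_width: 0.0001
t 9.75 p [0.5636 0.3471 0.3116] axes(x,y,z cols)
 [[ 0.999  0.     0.032]
 [-0.032  0.     0.999]
 [ 0.    -1.     0.   ]] 
F [-0.2  0.8  0.2] w 0.0001 q [0.55 0.59 0.68 1.67 0.   0.58]
[  1.58  -3.54 -17.33] [-0.    8.69 -0.  ]
[ -6.16  -1.54 -12.09] [-0.    8.69 -0.  ]
```

View pics/s9.png

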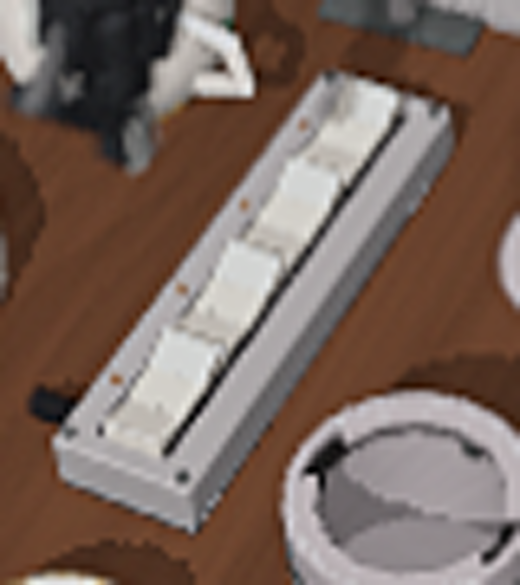

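View pics/t9.png

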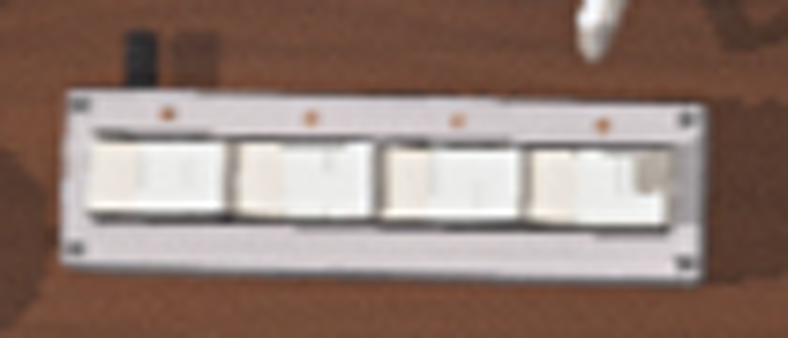

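```bash
python3 -m handwheel '[[0,-1,-1.5,0,1,0],[0,-2,-3.5,0,2,0],[0,-2,-5.5,0,3,0],[0,-2,-7.5,0,4,0],[0,-2,-9.5,0,5,0]]' 0.06; python3 - <<'E'
from h import *
st()
go([.5892,-.0872,.36],down(np.radians(1.5)))
E
```

```text
clock: 10.48
eef_pos: [0.5548, 0.1084, 0.3614]
tool_rot: [0.636, -0.31, 0.31, -0.636]
ft_force: [0.1, -0.3, 0.6]
grip_width: 0.0452
t 10.475 p [0.5548 0.1084 0.3614] axes(x,y,z cols)
 [[ 0.616 -0.     0.788]
 [-0.788  0.     0.616]
 [-0.    -1.    -0.   ]] 
F [ 0.1 -0.3  0.6] w 0.0452 q [0.19 0.37 0.46 1.67 0.   1.1 ]
[ 7.01  0.05 -3.73] [ 0.    3.65 -0.  ]
```

```bash
python3 -m handwheel '[[1.7,0,-0.9,0,1,0],[3.4,0,-1.8,0,2,0],[5.2,0,-2.8,0,3,0],[7,0,-3.7,0,3.65,0],[7,0,-3.7,0,3.65,0]]' 0.06; python3 - <<'E'
from h import *
st()
go([.589,-.0872,.272],down(np.radians(1.5)))
go([.589,-.0872,.30],down(np.radians(1.5)))
E
```

```text
clock: 11.1
eef_pos: [0.5911, -0.0884, 0.3604]
tool_rot: [0.507, -0.494, 0.493, -0.506]
ft_force: [0.1, 1.3, 0.3]
grip_width: 0.0455
t 11.1 p [ 0.5911 -0.0884  0.3604] axes(x,y,z cols)
 [[ 0.026 -0.002  1.   ]
 [-1.    -0.     0.026]
 [ 0.    -1.    -0.002]] 
F [0.1 1.3 0.3] w 0.0455 q [-0.15  0.44  0.58  1.71 -0.    1.4 ]
[-0.05  3.54 -0.08] [0.01 0.   0.  ]
[-0.05  2.42 -0.08] [0.01 0.   0.  ]
```

```bash
python3 -m handwheel '[[0,1,-0.08,0,0,0],[0,2,-0.08,0,0,0],[0,2.8,-0.08,0,0,0],[0,3.5,-0.08,0,0,0],[0,3.5,-0.08,0,0,0]]' 0.06; python3 - <<'E'
from h import *
st()
s=cam('side'); save(s,'s10.png',(280,110,350,200),6.5)
E
```

```text
clock: 11.72
eef_pos: [0.5878, -0.0837, 0.2725]
tool_rot: [0.509, -0.493, 0.49, -0.508]
ft_force: [0.0, -0.9, 0.6]
grip_width: 0.0452
t 11.725 p [ 0.5878 -0.0837  0.2725] axes(x,y,z cols)
 [[ 0.034 -0.004  0.999]
 [-0.999  0.001  0.034]
 [-0.001 -1.    -0.004]] 
F [ 0.  -0.9  0.6] w 0.0452 q [-0.14  0.43  0.33  1.48  0.    1.4 ]
```

View pics/s10.png

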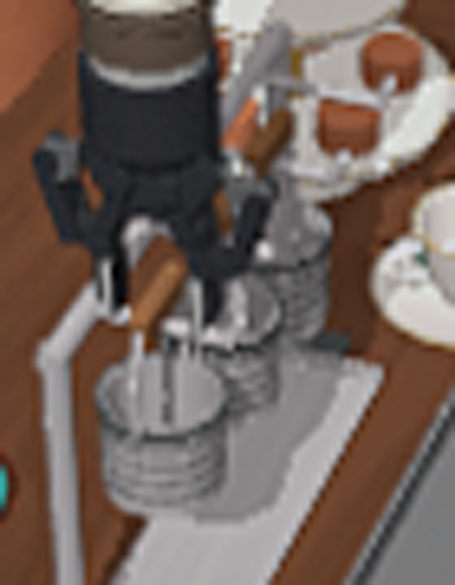

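```bash
python3 -m handwheel '[[0.15,0,0,0,0,0],[0.15,0,0,0,0,0],[0.15,0,0,0,0,0],[0.15,0,0,0,0,0],[0.15,0,0,0,0,0]]' -1;  python3 -m handwheel '[[0,-0.3,0,0,0,0],[0,-0.6,0,0,0,0],[0,-0.9,0,0,0,0],[0,-1.0,0,0,0,0],[0,-1.0,0,0,0,0]]'; python3 - <<'E'
from h import *
st()
s=cam('side'); save(s,'s11.png',(280,110,350,200),6.5)
E
```

```text
clock: 12.4
eef_pos: [0.5897, -0.0889, 0.2757]
tool_rot: [-0.507, 0.491, -0.493, 0.508]
ft_force: [1.3, -0.7, 5.8]
grip_width: 0.0118
clock: 13.02
eef_pos: [0.5891, -0.0887, 0.2996]
tool_rot: [-0.508, 0.492, -0.492, 0.508]
ft_force: [0.6, 0.8, -1.2]
grip_width: 0.0121
t 13.025 p [ 0.5891 -0.0887  0.2996] axes(x,y,z cols)
 [[ 0.032  0.     0.999]
 [-0.999 -0.     0.032]
 [ 0.    -1.     0.   ]] 
F [ 0.6  0.8 -1.2] w 0.0121 q [-0.15  0.43  0.4   1.54 -0.    1.39]
```

View pics/s11.png

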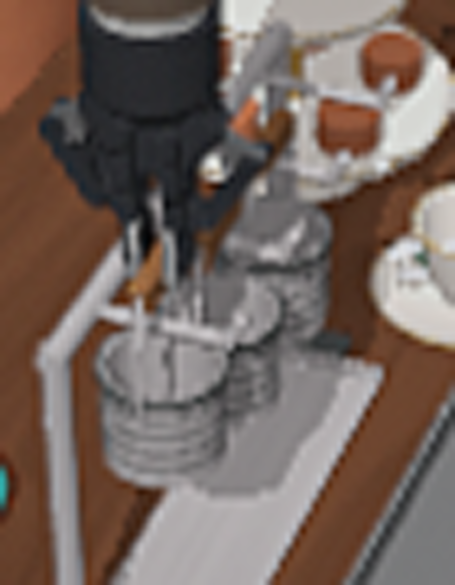

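```bash
python3 -m handwheel '[[0,-0.15,0,0,0,0],[0,-0.15,-1,0,0,0],[0,-0.15,-2.2,0,0,0],[0,-0.15,-3.6,0,0,0],[0,-0.15,-4.6,0,0,0]]';  python3 - <<'E'
from h import *
st()
go([.433,-.105,.158],down(np.radians(1.5)))
s=cam('side'); save(s,'s12.png',(280,110,400,260),4)
E
```

```text
clock: 13.7
eef_pos: [0.4726, -0.0924, 0.3034]
tool_rot: [0.508, -0.492, 0.492, -0.508]
ft_force: [-0.6, -0.2, -1.9]
grip_width: 0.012
t 13.7 p [ 0.4726 -0.0924  0.3034] axes(x,y,z cols)
 [[ 0.032 -0.     1.   ]
 [-1.    -0.     0.032]
 [ 0.    -1.    -0.   ]] 
F [-0.6 -0.2 -1.9] w 0.012 q [-0.19  0.19  0.08  1.46 -0.    1.35]
[ 0.46  5.82 -1.6 ] [0.   0.03 0.  ]
```

View pics/s12.png

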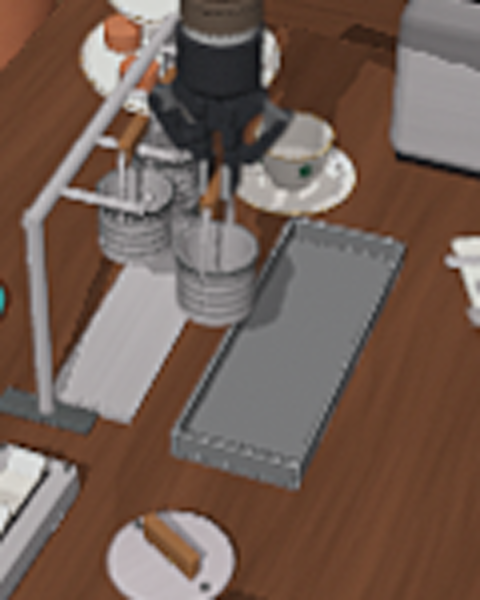

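```bash
python3 -m handwheel '[[0.46,0.5,-1.6,0,0,0],[0.46,2,-1.6,0,0,0],[0.46,4,-1.6,0,0,0],[0.46,5.3,-1.6,0,0,0],[0.46,5.7,-1.6,0,0,0]]'; python3 -m handwheel '[[0,0.1,0,0,0,0],[0,0.2,0,0,0,0],[0,0.2,0,0,0,0],[0,0.2,0,0,0,0],[0,0.2,0,0,0,0]]'; python3 - <<'E'
from h import *
st()
E
```

```text
clock: 14.38
eef_pos: [0.433, -0.1048, 0.159]
tool_rot: [0.509, -0.493, 0.491, -0.507]
ft_force: [0.7, -1.0, -0.7]
grip_width: 0.0121
clock: 15.0
eef_pos: [0.4347, -0.1052, 0.1561]
tool_rot: [-0.508, 0.492, -0.492, 0.508]
ft_force: [0.6, -0.1, -1.7]
grip_width: 0.012
t 15.0 p [ 0.4347 -0.1052  0.1561] axes(x,y,z cols)
 [[ 0.032  0.001  0.999]
 [-0.999 -0.     0.032]
 [ 0.    -1.     0.001]] 
F [ 0.6 -0.1 -1.7] w 0.012 q [-0.24  0.2  -0.3   1.07  0.    1.3 ]
```

Still hanging (−1.7 N). I'll lower in small steps until it touches.

```bash
python3 -m handwheel '[[0,0.1,0,0,0,0],[0,0.1,0,0,0,0],[0,0.1,0,0,0,0],[0,0.1,0,0,0,0],[0,0.1,0,0,0,0]]'; python3 -m handwheel '[[0,0.08,0,0,0,0],[0,0.08,0,0,0,0],[0,0.08,0,0,0,0],[0,0.08,0,0,0,0],[0,0.08,0,0,0,0]]'
```

```text
clock: 15.62
eef_pos: [0.4344, -0.1051, 0.1532]
tool_rot: [-0.508, 0.492, -0.492, 0.508]
ft_force: [-0.5, 0.5, -1.3]
grip_width: 0.0126
clock: 16.25
eef_pos: [0.4344, -0.1051, 0.1512]
tool_rot: [-0.508, 0.492, -0.492, 0.508]
ft_force: [0.2, 0.6, -1.9]
grip_width: 0.0125
```

```bash
python3 -m handwheel '[[0,0.08,0,0,0,0],[0,0.08,0,0,0,0],[0,0.08,0,0,0,0],[0,0.08,0,0,0,0],[0,0.08,0,0,0,0]]'; python3 -m handwheel '[[0,0.08,0,0,0,0],[0,0.08,0,0,0,0],[0,0.08,0,0,0,0],[0,0.08,0,0,0,0],[0,0.08,0,0,0,0]]';python3 - <<'E'
from h import *
s=cam('side'); save(s,'s13.png',(300,130,400,260),4.5)
E
```

```text
clock: 16.88
eef_pos: [0.4352, -0.1054, 0.1508]
tool_rot: [-0.507, 0.491, -0.493, 0.508]
ft_force: [-1.8, 0.1, 8.1]
grip_width: 0.0125
clock: 17.5
eef_pos: [0.4354, -0.1055, 0.1508]
tool_rot: [-0.507, 0.491, -0.493, 0.509]
ft_force: [-6.0, 1.7, 20.6]
grip_width: 0.0121
```

View pics/s13.png

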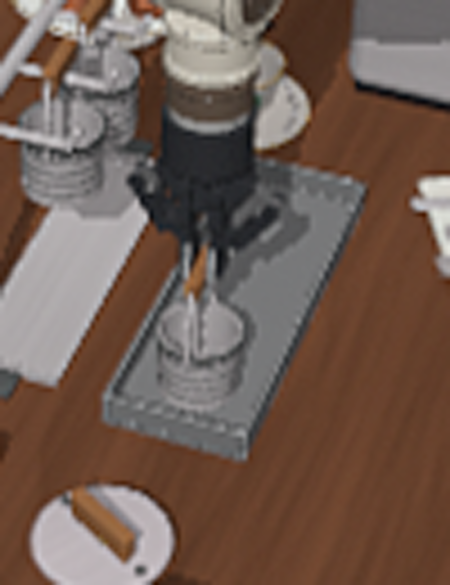

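```bash
python3 -m handwheel '[[0,-0.14,0,0,0,0],[0,-0.14,0,0,0,0],[0,-0.14,0,0,0,0],[0,-0.14,0,0,0,0],[0,-0.14,0,0,0,0]]'; python3 -m handwheel '[[0,0,0,0,0,0],[0,0,0,0,0,0],[0,-0.5,0,0,0,0],[0,-1.5,0,0,0,0],[0,-3,0,0,0,0]]' 0.06;python3 - <<'E'
from h import *
st()
s=cam('side'); save(s,'s14.png',(300,130,400,260),4.5)
go([.588,-.1725,.36],down(np.radians(2)))
E
```

```text
clock: 18.18
eef_pos: [0.435, -0.1053, 0.151]
tool_rot: [-0.508, 0.492, -0.492, 0.508]
ft_force: [0.9, -0.4, 3.8]
grip_width: 0.0122
clock: 18.8
eef_pos: [0.4336, -0.1049, 0.2263]
tool_rot: [0.508, -0.493, 0.491, -0.507]
ft_force: [0.9, 0.1, 0.3]
grip_width: 0.0455
t 18.8 p [ 0.4336 -0.1049  0.2263] axes(x,y,z cols)
 [[ 0.032 -0.002  0.999]
 [-1.     0.001  0.032]
 [-0.001 -1.    -0.002]] 
F [0.9 0.1 0.3] w 0.0455 q [-0.24  0.15 -0.17  1.25  0.    1.3 ]
[ 2.88 -5.07  6.01] [-0.04 -0.02  0.01]
```

View pics/s14.png

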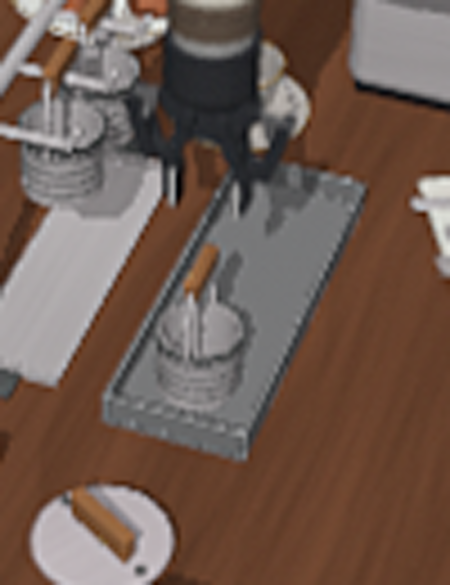

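```bash
python3 -m handwheel '[[0,-2.4,0,0,0,0],[0,-4.6,0,0,0,0],[1,-5.2,1.5,0,0,0],[2,-5.2,3.7,0,0,0],[2.8,-5.2,5.5,0,0,0]]' 0.06;python3 - <<'E'
from h import *
st()
go([.590,-.1727,.275],down(np.radians(2)))
E
```

```text
clock: 19.48
eef_pos: [0.5757, -0.1716, 0.3569]
tool_rot: [-0.507, 0.491, -0.493, 0.508]
ft_force: [0.8, -0.1, 0.8]
grip_width: 0.0452
t 19.475 p [ 0.5757 -0.1716  0.3569] axes(x,y,z cols)
 [[ 0.031  0.002  1.   ]
 [-1.    -0.001  0.031]
 [ 0.001 -1.     0.002]] 
F [ 0.8 -0.1  0.8] w 0.0452 q [-0.29  0.45  0.57  1.69  0.    1.25]
[0.06 3.28 0.56] [-0.01 -0.02  0.  ]
```

```bash
python3 -m handwheel '[[0,0,0.55,0,0,0],[0,1.2,0.55,0,0,0],[0,2.4,0.55,0,0,0],[0,3.2,0.55,0,0,0],[0,3.2,0.55,0,0,0]]' 0.06;python3 - <<'E'
from h import *
st()
go([.590,-.1727,.275],down(np.radians(2)))
s=cam('side'); save(s,'s15.png',(280,110,350,200),6.5)
E
```

```text
clock: 20.1
eef_pos: [0.5868, -0.17, 0.2742]
tool_rot: [0.509, -0.493, 0.491, -0.507]
ft_force: [-0.0, 0.1, 0.4]
grip_width: 0.045
t 20.1 p [ 0.5868 -0.17    0.2742] axes(x,y,z cols)
 [[ 0.032 -0.004  0.999]
 [-0.999  0.001  0.032]
 [-0.001 -1.    -0.004]] 
F [-0.   0.1  0.4] w 0.045 q [-0.28  0.47  0.39  1.5   0.    1.26]
[ 0.11 -0.03  0.12] [ 0.02 -0.02 -0.01]
```

View pics/s15.png

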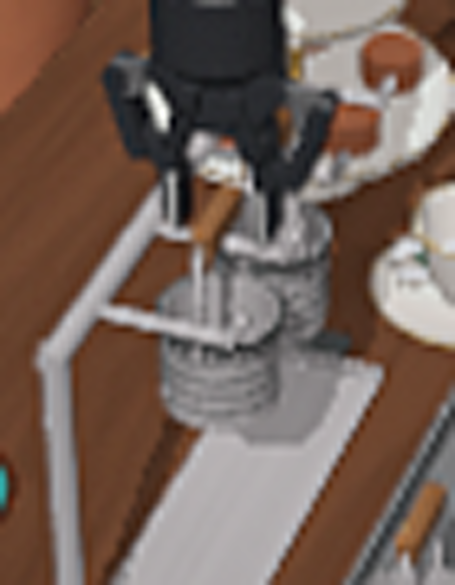

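```bash
python3 -m handwheel '[[0.1,-0.05,0.08,0,0,0],[0.1,-0.05,0.08,0,0,0],[0.1,-0.05,0.08,0,0,0],[0.1,-0.05,0.08,0,0,0],[0.1,-0.05,0.08,0,0,0]]' -1;  python3 -m handwheel '[[0,-0.3,0,0,0,0],[0,-0.6,0,0,0,0],[0,-0.9,0,0,0,0],[0,-1.15,0,0,0,0],[0,-1.15,0,0,0,0]]'; python3 - <<'E'
from h import *
st()
s=cam('side'); save(s,'s16.png',(280,110,350,200),6.5)
E
```

```text
clock: 20.78
eef_pos: [0.5908, -0.1732, 0.2788]
tool_rot: [-0.507, 0.491, -0.493, 0.508]
ft_force: [1.1, -0.0, 5.9]
grip_width: 0.0117
clock: 21.4
eef_pos: [0.5902, -0.1728, 0.3064]
tool_rot: [-0.508, 0.492, -0.492, 0.508]
ft_force: [0.3, 0.3, -1.4]
grip_width: 0.0122
t 21.4 p [ 0.5902 -0.1728  0.3064] axes(x,y,z cols)
 [[ 0.032  0.001  0.999]
 [-0.999 -0.     0.032]
 [ 0.    -1.     0.001]] 
F [ 0.3  0.3 -1.4] w 0.0122 q [-0.28  0.47  0.48  1.58 -0.    1.25]
```

View pics/s16.png

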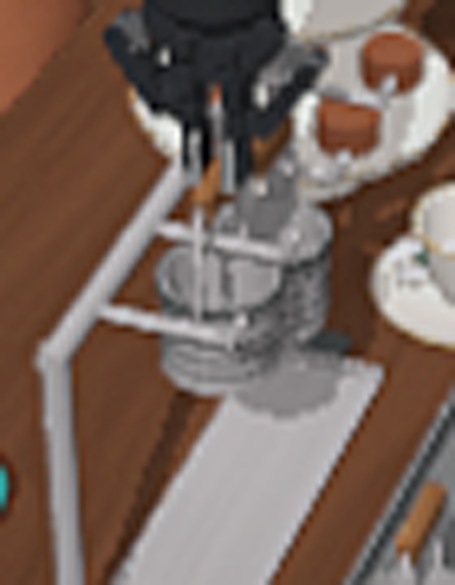

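```bash
python3 -m handwheel '[[0,0,0,0,0,0],[0,0,-1.2,0,0,0],[0,0,-2.4,0,0,0],[0,0,-3.8,0,0,0],[0.1,0,-4.8,0,0,0]]';  python3 - <<'E'
from h import *
st()
go([.433,-.212,.156],down(np.radians(2)))
E
```

```text
clock: 22.08
eef_pos: [0.4684, -0.1788, 0.3056]
tool_rot: [0.508, -0.492, 0.492, -0.508]
ft_force: [-0.3, -0.6, -1.6]
grip_width: 0.0123
t 22.075 p [ 0.4684 -0.1788  0.3056] axes(x,y,z cols)
 [[ 0.032 -0.001  0.999]
 [-0.999  0.     0.032]
 [-0.    -1.    -0.001]] 
F [-0.3 -0.6 -1.6] w 0.0123 q [-0.36  0.23  0.13  1.48 -0.    1.17]
[ 1.28  5.98 -1.45] [ 0.   -0.02 -0.  ]
```

```bash
python3 -m handwheel '[[1.28,0.2,-1.45,0,0,0],[1.28,2,-1.45,0,0,0],[1.28,4,-1.45,0,0,0],[1.28,5.4,-1.45,0,0,0],[1.28,5.8,-1.45,0,0,0]]'; python3 -m handwheel '[[0,0.06,0,0,0,0],[0,0.12,0,0,0,0],[0,0.12,0,0,0,0],[0,0.12,0,0,0,0],[0,0.12,0,0,0,0]]'; python3 -m handwheel '[[0,0.06,0,0,0,0],[0,0.1,0,0,0,0],[0,0.1,0,0,0,0],[0,0.1,0,0,0,0],[0,0.1,0,0,0,0]]'
```

```text
clock: 22.7
eef_pos: [0.4329, -0.2113, 0.1584]
tool_rot: [0.508, -0.494, 0.49, -0.507]
ft_force: [0.2, -0.7, -1.7]
grip_width: 0.012
clock: 23.32
eef_pos: [0.435, -0.2122, 0.1581]
tool_rot: [-0.508, 0.492, -0.492, 0.508]
ft_force: [0.1, 0.1, -1.1]
grip_width: 0.0118
clock: 23.95
eef_pos: [0.4348, -0.2122, 0.1552]
tool_rot: [0.508, -0.492, 0.492, -0.508]
ft_force: [1.2, 0.0, -1.7]
grip_width: 0.0121
```

```bash
python3 -m handwheel '[[0,0.06,0,0,0,0],[0,0.1,0,0,0,0],[0,0.1,0,0,0,0],[0,0.1,0,0,0,0],[0,0.1,0,0,0,0]]'
```

```text
clock: 24.58
eef_pos: [0.4354, -0.2123, 0.154]
tool_rot: [-0.508, 0.491, -0.493, 0.508]
ft_force: [-1.1, 1.3, 6.3]
grip_width: 0.0119
```

Contact at 0.154, as predicted. I'll release and rise.

```bash
python3 -m handwheel '[[0,-0.04,0,0,0,0],[0,-0.04,0,0,0,0],[0,-0.04,0,0,0,0],[0,-1,0,0,0,0],[0,-2.5,0,0,0,0]]' 0.06;python3 - <<'E'
from h import *
st()
s=cam('side'); save(s,'s17.png',(280,110,400,260),4)
go([.5925,-.2575,.36],down(np.radians(1)))
E
```

```text
clock: 25.2
eef_pos: [0.4338, -0.2117, 0.2144]
tool_rot: [0.508, -0.493, 0.491, -0.507]
ft_force: [0.8, 0.1, 1.1]
grip_width: 0.045
t 25.2 p [ 0.4338 -0.2117  0.2144] axes(x,y,z cols)
 [[ 0.032 -0.004  0.999]
 [-0.999  0.002  0.032]
 [-0.002 -1.    -0.004]] 
F [0.8 0.1 1.1] w 0.045 q [-0.45  0.23 -0.1   1.24 -0.    1.09]
[ 1.99 -5.54  6.21] [-0.03  0.08  0.02]
```

View pics/s17.png

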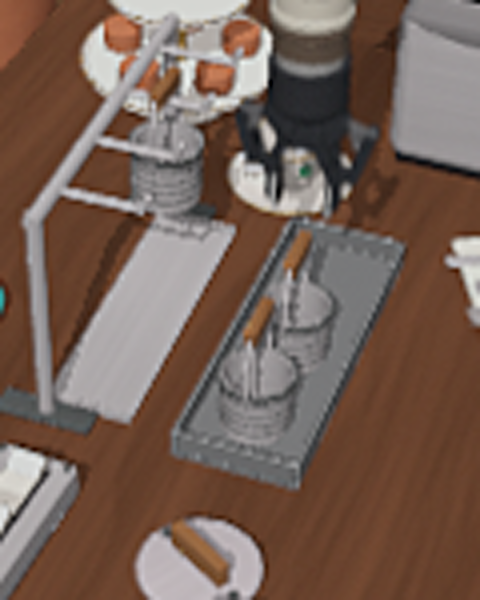

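```bash
python3 -m handwheel '[[0,-2.4,0,0,0,0],[0.4,-4.6,0,0,0,0],[0.8,-5.5,1.5,0,0,0],[1.4,-5.5,3.9,0,0.05,0],[2,-5.5,6.1,0,0.1,0]]' 0.06;python3 - <<'E'
from h import *
st()
go([.5925,-.2575,.276],down(np.radians(0.5)))
E
```

```text
clock: 25.88
eef_pos: [0.5906, -0.2579, 0.3535]
tool_rot: [-0.503, 0.496, -0.497, 0.504]
ft_force: [1.5, -0.1, 0.0]
grip_width: 0.0455
t 25.875 p [ 0.5906 -0.2579  0.3535] axes(x,y,z cols)
 [[ 0.014  0.002  1.   ]
 [-1.    -0.001  0.014]
 [ 0.001 -1.     0.002]] 
F [ 1.5 -0.1  0. ] w 0.0455 q [-0.41  0.56  0.74  1.75 -0.    1.15]
[-0.02  3.1   0.07] [-0.01  0.03  0.01]
```

```bash
python3 -m handwheel '[[0,1.0,0.05,0,0,0],[0,2,0.05,0,0,0],[0,2.8,0.05,0,0,0],[0,3.05,0.05,0,0,0],[0,3.05,0.05,0,0,0]]' 0.06;python3 - <<'E'
from h import *
st()
go([.5925,-.2575,.276],down(np.radians(0.5)))
s=cam('side'); save(s,'s18.png',(290,100,360,190),6.5)
E
```

```text
clock: 26.5
eef_pos: [0.59, -0.2573, 0.2763]
tool_rot: [0.504, -0.497, 0.496, -0.503]
ft_force: [-0.4, 0.2, 0.9]
grip_width: 0.045
t 26.5 p [ 0.59   -0.2573  0.2763] axes(x,y,z cols)
 [[ 0.014 -0.001  1.   ]
 [-1.     0.     0.014]
 [-0.    -1.    -0.001]] 
F [-0.4  0.2  0.9] w 0.045 q [-0.41  0.54  0.51  1.55 -0.    1.15]
[0.01 0.01 0.1 ] [ 0.    0.03 -0.  ]
```

View pics/s18.png

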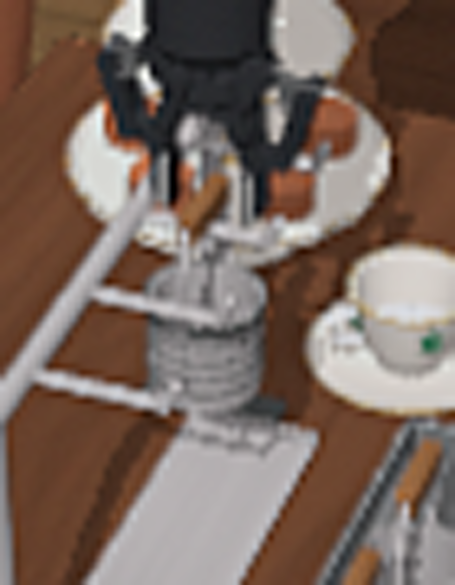

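```bash
python3 -m handwheel '[[0,0,0.1,0,0,0],[0,0,0.1,0,0,0],[0,0,0.1,0,0,0],[0,0,0.1,0,0,0],[0,0,0.1,0,0,0]]' -1;  python3 -m handwheel '[[0,-0.3,0,0,0,0],[0,-0.6,0,0,0,0],[0,-0.9,0,0,0,0],[0,-1.1,0,0,0,0],[0,-1.1,0,0,0,0]]'; python3 - <<'E'
from h import *
st()
s=cam('side'); save(s,'s19.png',(290,100,360,190),6.5)
E
```

```text
clock: 27.18
eef_pos: [0.5932, -0.2574, 0.2777]
tool_rot: [-0.503, 0.496, -0.497, 0.504]
ft_force: [0.7, -0.1, 5.0]
grip_width: 0.0122
clock: 27.8
eef_pos: [0.5928, -0.2574, 0.3045]
tool_rot: [-0.503, 0.496, -0.497, 0.504]
ft_force: [0.3, -0.6, -1.6]
grip_width: 0.0119
t 27.8 p [ 0.5928 -0.2574  0.3045] axes(x,y,z cols)
 [[ 0.014  0.001  1.   ]
 [-1.    -0.     0.014]
 [ 0.    -1.     0.001]] 
F [ 0.3 -0.6 -1.6] w 0.0119 q [-0.41  0.54  0.6   1.62  0.    1.15]
```

View pics/s19.png

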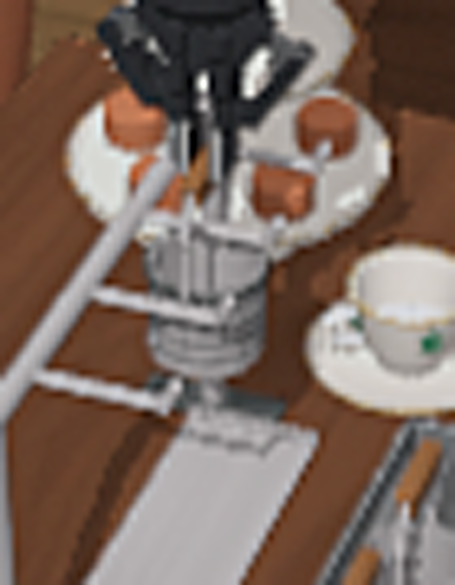

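```bash
python3 -m handwheel '[[0,0,0,0,0,0],[0,0,-1.2,0,0,0],[0,0,-2.4,0,0,0],[0,0,-3.8,0,0,0],[0.1,0,-4.9,0,0,0]]';  python3 - <<'E'
from h import *
st()
go([.434,-.325,.156],down(np.radians(1)))
E
```

```text
clock: 28.48
eef_pos: [0.4686, -0.2612, 0.3039]
tool_rot: [0.504, -0.497, 0.496, -0.503]
ft_force: [-0.4, -0.7, -2.9]
grip_width: 0.0122
t 28.475 p [ 0.4686 -0.2612  0.3039] axes(x,y,z cols)
 [[ 0.014 -0.001  1.   ]
 [-1.     0.     0.014]
 [-0.    -1.    -0.   ]] 
F [-0.4 -0.7 -2.9] w 0.0122 q [-0.51  0.3   0.22  1.49 -0.    1.05]
[ 2.53  5.91 -1.42] [ 0.   -0.02 -0.  ]
```

```bash
python3 -m handwheel '[[1,0.2,-1.42,0,0,0],[2.5,1,-1.42,0,0,0],[2.5,3,-1.42,0,0,0],[2.5,5,-1.42,0,0,0],[2.5,5.8,-1.42,0,0,0]]'; python3 -m handwheel '[[0,0.06,0,0,0,0],[0,0.1,0,0,0,0],[0,0.1,0,0,0,0],[0,0.1,0,0,0,0],[0,0.1,0,0,0,0]]'
```

```text
clock: 29.1
eef_pos: [0.4333, -0.3232, 0.1553]
tool_rot: [0.504, -0.499, 0.494, -0.503]
ft_force: [-0.3, 0.5, -0.8]
grip_width: 0.0118
clock: 29.72
eef_pos: [0.4358, -0.3247, 0.1571]
tool_rot: [-0.503, 0.496, -0.497, 0.504]
ft_force: [0.6, -0.2, -0.8]
grip_width: 0.0119
```

```bash
python3 -m handwheel '[[0,0.08,0,0,0,0],[0,0.14,0,0,0,0],[0,0.14,0,0,0,0],[0,0.14,0,0,0,0],[0,0.14,0,0,0,0]]';python3 -m handwheel '[[0,0.06,0,0,0,0],[0,0.07,0,0,0,0],[0,0.07,0,0,0,0],[0,0.07,0,0,0,0],[0,0.07,0,0,0,0]]'
```

```text
clock: 30.35
eef_pos: [0.4356, -0.3245, 0.1531]
tool_rot: [-0.503, 0.496, -0.497, 0.504]
ft_force: [0.8, 0.2, 0.3]
grip_width: 0.0122
clock: 30.98
eef_pos: [0.4363, -0.3246, 0.1529]
tool_rot: [-0.503, 0.496, -0.497, 0.504]
ft_force: [-0.5, 2.2, 7.2]
grip_width: 0.0121
```

```bash
python3 -m handwheel '[[0,-0.05,0,0,0,0],[0,-0.05,0,0,0,0],[0,-0.05,0,0,0,0],[0,-1,0,0,0,0],[0,-2.5,0,0,0,0]]' 0.06;python3 -m handwheel '[[0,-1.5,0,0,0,0],[0,-3,-1,0,0,0],[0,-4,-3,0,0,0],[0,-4,-4,0,0,0],[0,-4,-5,0,0,0]]' 0.06;python3 - <<'E'
from h import *
st()
s=cam('side'); save(s,'s20.png',(230,110,400,320),2.8)
c=cam('top'); save(c,'t20.png',(180,130,430,310),3.2)
E
```

```text
clock: 31.6
eef_pos: [0.4345, -0.3238, 0.2126]
tool_rot: [0.504, -0.498, 0.495, -0.503]
ft_force: [0.2, -0.1, 0.0]
grip_width: 0.045
clock: 32.22
eef_pos: [0.3096, -0.3264, 0.3141]
tool_rot: [0.504, -0.496, 0.497, -0.503]
ft_force: [-0.8, 0.5, -0.0]
grip_width: 0.0451
t 32.225 p [ 0.3096 -0.3264  0.3141] axes(x,y,z cols)
 [[ 0.014  0.001  1.   ]
 [-1.    -0.001  0.014]
 [ 0.001 -1.     0.001]] 
F [-0.8  0.5 -0. ] w 0.0451 q [-0.81  0.12  0.02  1.47 -0.    0.75]
```

View pics/s20.png

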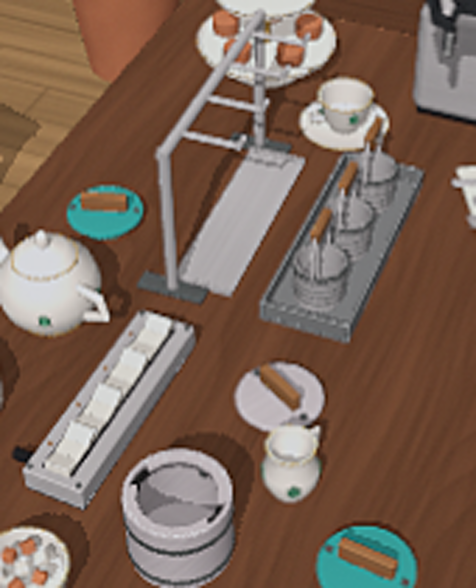

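View pics/t20.png

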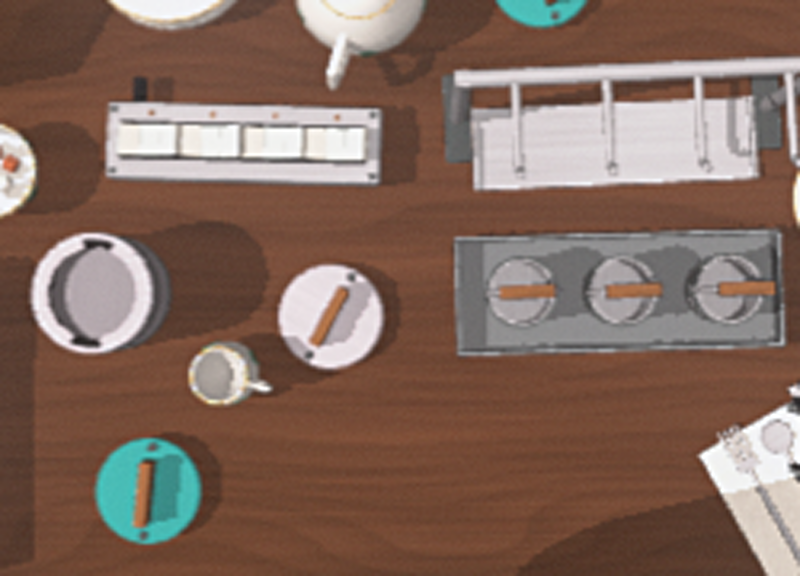

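Rail empty, three baskets upright in the tray, all rockers off. Next I'll measure the lid (it has moved) and the canister.

```bash
python3 - <<'E'
from h import *
c=cam('top')
hsv=cv2.cvtColor(c['color'],cv2.COLOR_RGB2HSV)
# lid
roi=np.zeros(hsv.shape[:2],bool);roi[205:250,260:305]=1
m=(hsv[...,1]<60)&(hsv[...,2]>130)&roi
for sx,ce,l in comps(m,100):
    cn=max(cv2.findContours(l.astype(np.uint8),cv2.RETR_EXTERNAL,cv2.CHAIN_APPROX_NONE)[0],key=cv2.contourArea)
    h=cv2.convexHull(cn);(u,v),r=cv2.minEnclosingCircle(h);e=cv2.fitEllipse(h);print('lid',sx,(u,v),r,e)
    W=onz(c,*e[0],.023);print(W,'dia',np.linalg.norm(onz(c,e[0][0]+e[1][0]/2,e[0][1],.023)-W)*2)
roi[:]=0;roi[190:250,180:245]=1
m=(hsv[...,1]<45)&(hsv[...,2]>185)&roi
for sx,ce,l in comps(m,100):
    cn=max(cv2.findContours(l.astype(np.uint8),cv2.RETR_EXTERNAL,cv2.CHAIN_APPROX_NONE)[0],key=cv2.contourArea)
    h=cv2.convexHull(cn);e=cv2.fitEllipse(h);W=onz(c,*e[0],.1);print('can',sx,e,W,'dia',np.linalg.norm(onz(c,e[0][0]+e[1][0]/2,e[0][1],.1)-W)*2)
save(c,'lid.png',(260,205,305,250),13); save(c,'can.png',(183,195,238,247),12)
E
```

```text
lid [267 213  33  32 752] (282.8823547363281, 228.35293579101562) 16.462804794311523 ((282.9106750488281, 228.38714599609375), (32.33974838256836, 32.69393539428711), 140.44937133789062)
[0.41087998 0.10228175 0.023     ] dia 0.11361413823457561
can [190 203  37  37 441] ((208.1719512939453, 221.2296600341797), (36.62371063232422, 37.471195220947266), 47.90764617919922) [0.43793345 0.34330792 0.1       ] dia 0.12137744029072808
```

View pics/lid.png

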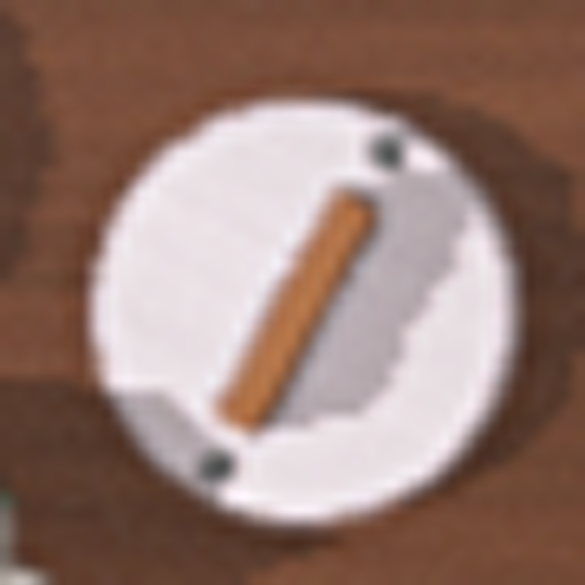

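View pics/can.png

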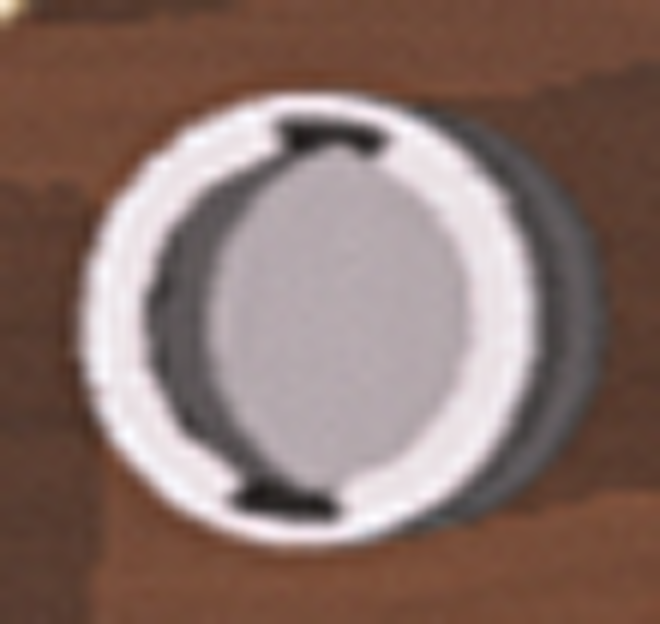

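```bash
python3 - <<'E'
from h import *
c=cam('top');s=cam('side')
f=lambda u,v,x0,y0,k:((u+.5)/k+x0-.5,(v+.5)/k+y0-.5)
L=lambda u,v,z:onz(c,*f(u,v,260,205,13),z)[:2]
a,b=L(385,152,.023),L(215,465,.023);d=a-b;print('dots',a,b,np.linalg.norm(d),'mid',(a+b)/2,'ang',np.degrees(np.arctan2(d[1],d[0])))
a,b=L(355,190,.051),L(237,420,.051);d=a-b;print('handle',np.linalg.norm(d),'mid',(a+b)/2,'ang',np.degrees(np.arctan2(d[1],d[0])))
C=lambda u,v:onz(c,*f(u,v,183,195,12),.1)[:2]
for n,q in(('top',[(277,122),(388,130),(283,140),(383,150)]),('bot',[(230,500),(335,520),(243,483),(330,495)])):
    print(n,[np.round(C(*p)-[.438,.3433],4) for p in q])
a,b=C(333,126),C(284,511);d=a-b;print('slots',a,b,np.linalg.norm(d),'mid',(a+b)/2,'ang',np.degrees(np.arctan2(d[1],d[0])))
# sanity: side view
hsv=cv2.cvtColor(s['color'],cv2.COLOR_RGB2HSV)
roi=np.zeros(hsv.shape[:2],bool);roi[235:275,300:355]=1
m=(hsv[...,1]<60)&(hsv[...,2]>130)&roi
for sx,ce,l in comps(m,100): print(sx)
save(s,'canside.png',(265,255,325,330),8)
print(proj(s,[[.438,.3433,.1],[.411,.1023,.023]]))
E
```

```text
dots [0.45334931 0.08012736] [0.36942398 0.12641824] 0.09584522060726812 mid [0.41138665 0.1032728 ] ang -28.879903220189078
handle 0.06808533615516696 mid [0.41266713 0.10199881] ang -27.52048743628054
top [array([0.0548, 0.0089]), array([ 0.0523, -0.0218]), array([0.0498, 0.0072]), array([ 0.0468, -0.0205])]
bot [array([-0.0493,  0.021 ]), array([-0.055, -0.008]), array([-0.0447,  0.0174]), array([-0.0482, -0.0066])]
slots [0.49154416 0.33671692] [0.3855618  0.34938112] 0.10673631391904181 mid [0.43855298 0.34304902] ang -6.814159599149493
[314 240  32  35 693]
[[292.37300062 285.50086625]
 [328.88047266 250.2990209 ]]
```

View pics/canside.png

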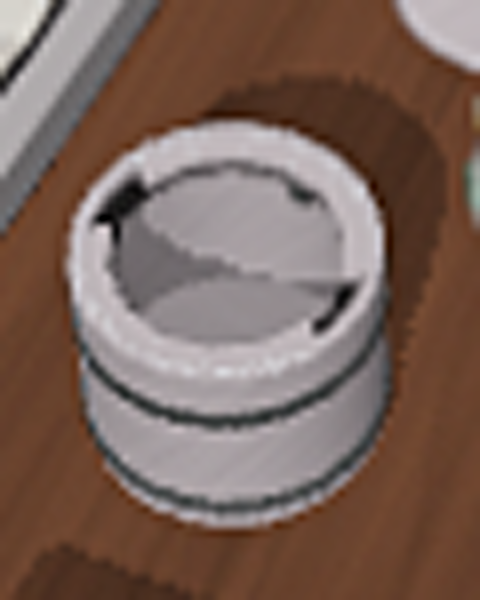

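```bash
python3 - <<'E'
from h import *
go([.4115,.1023,.25],down(np.radians(61.5)))
c=cam('top');print(onz(c,249.7,246.6,.08))
E
python3 -m handwheel '[[-1.5,0,0.2,0,-1,0],[-3.8,0,0.6,0,-2,0],[-6.2,0.5,1,0,-3,0],[-8.6,1,1.5,0,-4,0],[-11,1.5,2,0,-5,0]]' 0
python3 - <<'E'
from h import *
st();go([.4115,.1023,.25],down(np.radians(61.5)))
E
```

```text
[-17.09   2.55   4.26] [-0.   -6.07  0.  ]
[0.35188215 0.20907486 0.08      ]
clock: 33.15
eef_pos: [0.3575, -0.0485, 0.2759]
tool_rot: [-0.667, 0.235, -0.235, 0.667]
ft_force: [1.1, 0.8, -0.5]
grip_width: 0.0424
t 33.15 p [ 0.3575 -0.0485  0.2759] axes(x,y,z cols)
 [[ 0.779  0.001  0.627]
 [-0.627  0.     0.779]
 [ 0.001 -1.     0.001]] 
F [ 1.1  0.8 -0.5] w 0.0424 q [-0.13 -0.05 -0.25  1.37  0.    0.54]
[-2.1   1.04  6.05] [-0.   -1.03  0.01]
```

```bash
python3 -m handwheel '[[-0.7,0,2,0,-0.5,0],[-1.5,0.5,4,0,-1.03,0],[-2.1,1.5,6.05,0,-1.03,0],[-2.1,3,6.05,0,-1.03,0],[-2.1,4.5,6.05,0,-1.03,0]]' 0
python3 - <<'E'
from h import *
st();go([.4115,.1023,.047],down(np.radians(61.5)))
s=cam('side'); save(s,'s21.png',(290,190,370,290),6)
E
```

```text
clock: 33.78
eef_pos: [0.4121, 0.1016, 0.1623]
tool_rot: [-0.685, 0.175, -0.175, 0.685]
ft_force: [0.6, -0.1, -0.6]
grip_width: 0.043
t 33.775 p [0.4121 0.1016 0.1623] axes(x,y,z cols)
 [[ 0.877  0.     0.48 ]
 [-0.48   0.     0.877]
 [ 0.    -1.     0.   ]] 
F [ 0.6 -0.1 -0.6] w 0.043 q [ 0.24  0.16 -0.34  1.07  0.    0.74]
[-0.03  4.61  0.01] [-0.   -0.02  0.  ]
```

View pics/s21.png

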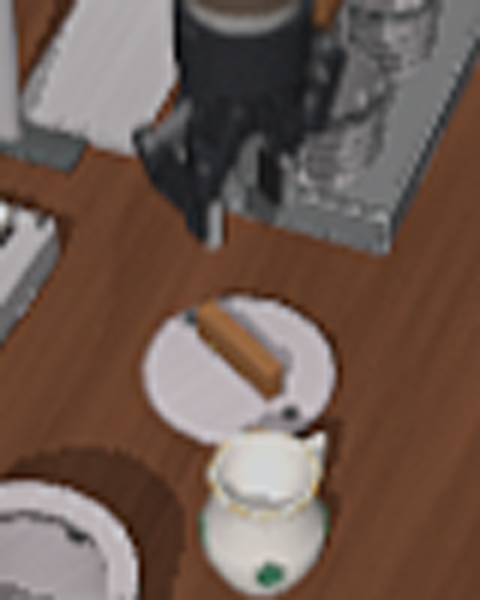

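```bash
python3 -m handwheel '[[0,1.2,0,0,0,0],[0,2.4,0,0,0,0],[0,3.4,0,0,0,0],[0,4.2,0,0,0,0],[0,4.5,0,0,0,0]]' 0
python3 - <<'E'
from h import *
st();go([.4115,.1023,.047],down(np.radians(61.5)))
s=cam('side'); save(s,'s22.png',(290,190,370,290),6)
E
```

```text
clock: 34.45
eef_pos: [0.4113, 0.1, 0.0505]
tool_rot: [0.685, -0.177, 0.176, -0.685]
ft_force: [0.0, -0.7, 0.4]
grip_width: 0.0428
t 34.45 p [0.4113 0.1    0.0505] axes(x,y,z cols)
 [[ 0.876 -0.002  0.483]
 [-0.483 -0.     0.876]
 [-0.001 -1.    -0.001]] 
F [ 0.  -0.7  0.4] w 0.0428 q [ 0.24  0.3  -0.5   0.77  0.    0.74]
[-0.04  0.14  0.08] [ 0.01 -0.04 -0.01]
```

View pics/s22.png

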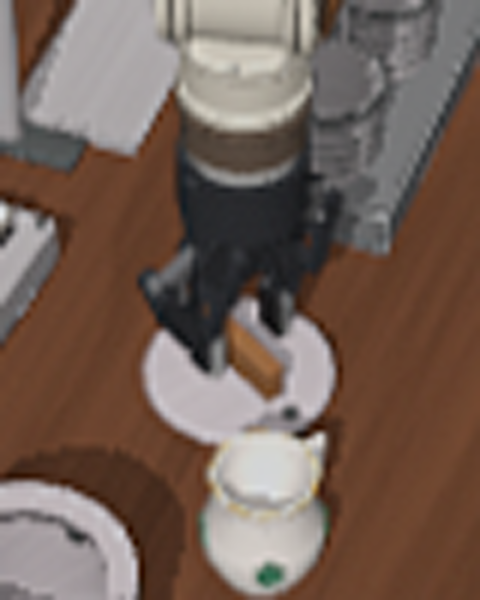

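```bash
python3 -m handwheel '[[0,0.06,0.06,0,0,0],[0,0.06,0.06,0,0,0],[0,0.06,0.06,0,0,0],[0,0.06,0.06,0,0,0],[0,0.06,0.06,0,0,0]]' -1
python3 -m handwheel '[[0,-0.5,0,0,0,0],[0,-1.5,0,0,0,0],[0,-3,0,0,0,0],[0,-4.4,0,0,0,0],[0,-4.4,0,0,0,0]]' -1
python3 - <<'E'
from h import *
st();go([.438,.3432,.19],down(np.radians(83)))
s=cam('side'); save(s,'s23.png',(280,150,370,290),5)
c=cam('top'); save(c,'t23.png',(240,190,330,270),8)
E
```

```text
clock: 35.12
eef_pos: [0.4132, 0.1015, 0.0506]
tool_rot: [-0.684, 0.176, -0.177, 0.685]
ft_force: [0.4, 2.1, 6.4]
grip_width: 0.0128
clock: 35.75
eef_pos: [0.4138, 0.1012, 0.1621]
tool_rot: [-0.684, 0.175, -0.178, 0.686]
ft_force: [-0.0, -0.7, -4.0]
grip_width: 0.0126
t 35.75 p [0.4138 0.1012 0.1621] axes(x,y,z cols)
 [[ 0.875  0.005  0.483]
 [-0.483  0.001  0.875]
 [ 0.004 -1.     0.003]] 
F [-0.  -0.7 -4. ] w 0.0126 q [ 0.24  0.16 -0.34  1.07 -0.    0.74]
[-3.82 -1.1   8.94] [-0.01 -2.19  0.03]
```

View pics/s23.png

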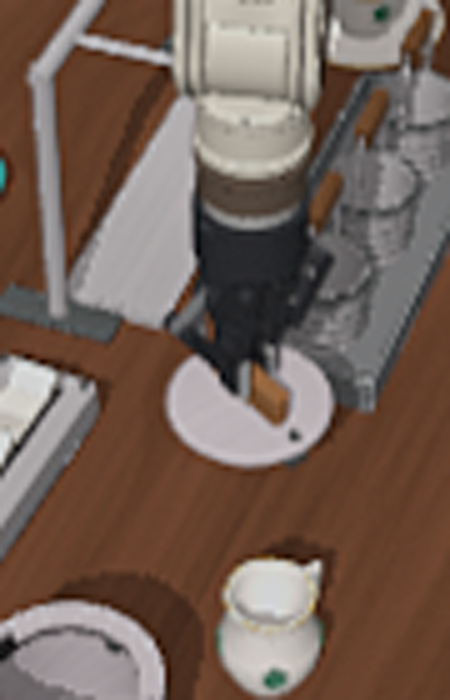

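```bash
python3 -m handwheel '[[-0.5,-1.1,1,0,-0.4,0],[-1.3,-1.1,3,0,-0.9,0],[-2.2,-1.1,5,0,-1.4,0],[-3,-1.1,7,0,-1.9,0],[-3.8,-1.1,8.9,0,-2.2,0]]'
python3 -m handwheel '[[0,0,0,0,0,0],[0,0,0,0,0,0],[0,0,0,0,0,0],[0,0,0,0,0,0],[0,0,0,0,0,0]]'
python3 - <<'E'
from h import *
st();go([.4395,.343,.17],down(np.radians(83)))
s=cam('side'); save(s,'s24.png',(260,200,360,330),4.5)
c=cam('top'); save(c,'t24.png',(170,180,270,260),8)
E
```

```text
clock: 36.48
eef_pos: [0.4354, 0.3425, 0.1845]
tool_rot: [0.707, -0.043, 0.041, -0.705]
ft_force: [1.3, -0.6, -3.0]
grip_width: 0.0128
clock: 37.1
eef_pos: [0.4367, 0.3411, 0.1875]
tool_rot: [-0.706, 0.043, -0.043, 0.706]
ft_force: [-0.1, 0.5, -2.4]
grip_width: 0.0125
t 37.1 p [0.4367 0.3411 0.1875] axes(x,y,z cols)
 [[ 0.993  0.     0.121]
 [-0.121  0.     0.993]
 [ 0.    -1.     0.   ]] 
F [-0.1  0.5 -2.4] w 0.0125 q [0.66 0.38 0.03 1.22 0.   0.78]
[0.1  0.7  0.09] [-0.  0.  0.]
```

View pics/s24.png

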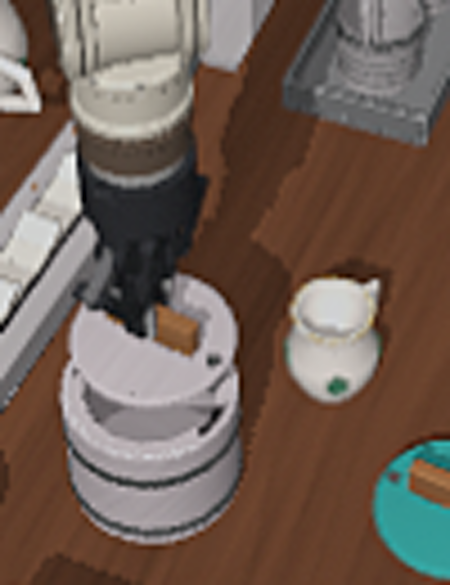

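View pics/t24.png

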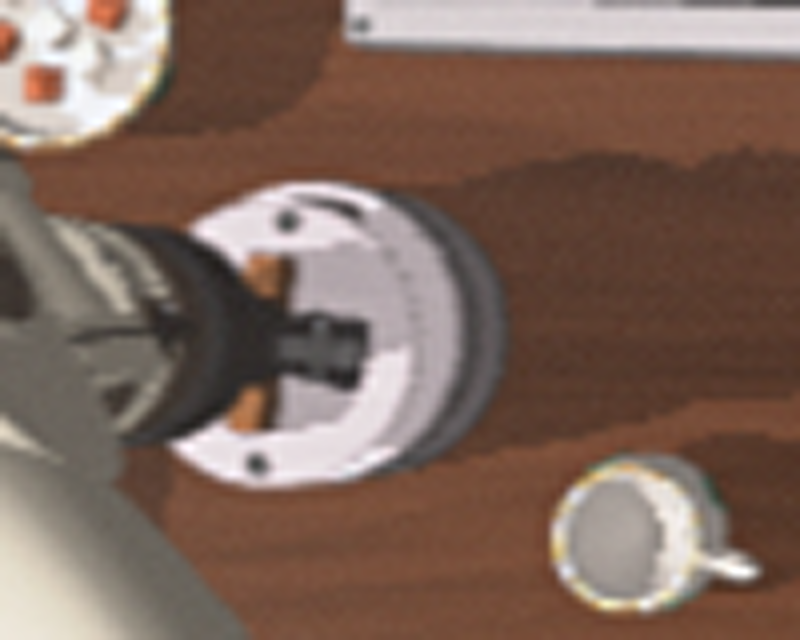

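```bash
python3 - <<'E'
from h import *
c=cam('top');o=bot.get_obs();z=o['eef_pos'][2]-.0276
f=lambda u,v:((u+.5)/8+169.5,(v+.5)/8+179.5)
a,b=[onz(c,*f(*p),z)[:2] for p in((287,220),(258,463))];d=a-b
print(a,b,np.linalg.norm(d),'mid',(a+b)/2,'ang',np.degrees(np.arctan2(d[1],d[0])),o['eef_pos'])
E
```

```text
[0.48229627 0.33540381] [0.38682815 0.34598469] 0.09605268285962763 mid [0.43456221 0.34069425] ang -6.324369891114319 [0.43663099 0.34146554 0.18748532]
```

```bash
python3 -m handwheel '[[0.13,0.3,0.1,0,0.05,0],[0.13,0.8,0.1,0,0.05,0],[0.13,1.2,0.1,0,0.05,0],[0.13,1.5,0.1,0,0.05,0],[0.13,1.5,0.1,0,0.05,0]]'
python3 -m handwheel '[[0,0.1,0,0,0,0],[0,0.2,0,0,0,0],[0,0.3,0,0,0,0],[0,0.3,0,0,0,0],[0,0.3,0,0,0,0]]'
python3 - <<'E'
from h import *
st()
s=cam('side'); save(s,'s25.png',(260,200,360,330),4.5)
E
```

```text
clock: 37.88
eef_pos: [0.4394, 0.3434, 0.1486]
tool_rot: [0.706, -0.046, 0.045, -0.705]
ft_force: [0.0, 0.5, -2.4]
grip_width: 0.0124
clock: 38.5
eef_pos: [0.4402, 0.344, 0.1426]
tool_rot: [-0.705, 0.045, -0.046, 0.706]
ft_force: [-0.1, -0.6, -1.7]
grip_width: 0.0127
t 38.5 p [0.4402 0.344  0.1426] axes(x,y,z cols)
 [[ 0.992  0.001  0.129]
 [-0.129  0.     0.992]
 [ 0.001 -1.     0.001]] 
F [-0.1 -0.6 -1.7] w 0.0127 q [ 0.66  0.42 -0.03  1.12  0.    0.79]
```

View pics/s25.png

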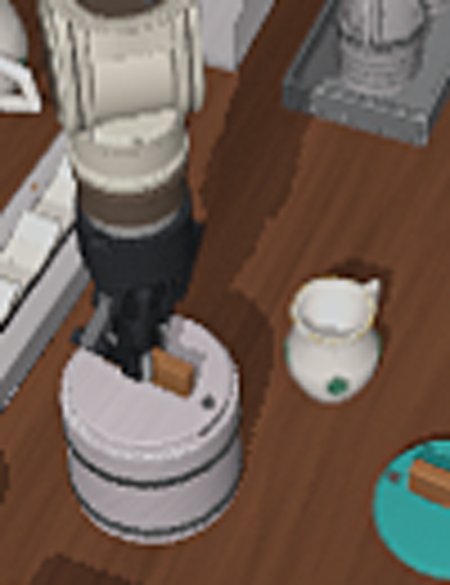

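```bash
python3 -m handwheel '[[0,0.1,0,0,0,0],[0,0.2,0,0,0,0],[0,0.3,0,0,0,0],[0,0.3,0,0,0,0],[0,0.3,0,0,0,0]]'; python3 -m handwheel '[[0,0,0,0,0,0],[0,0,0,0,0,0],[0,0,0,0,0,0],[0,0,0,0,0,0],[0,0,0,0,0,0]]'
```

```text
clock: 39.17
eef_pos: [0.4403, 0.344, 0.1352]
tool_rot: [-0.705, 0.045, -0.046, 0.706]
ft_force: [-0.0, -0.7, 4.5]
grip_width: 0.0128
clock: 39.8
eef_pos: [0.4403, 0.344, 0.1349]
tool_rot: [-0.705, 0.045, -0.046, 0.706]
ft_force: [0.3, 0.2, 4.4]
grip_width: 0.0125
```

```bash
python3 -m handwheel '[[0,0,0,0,0.5,0],[0,0,-0.01,0,1,0],[0,0,-0.02,0,1.5,0],[0,0,-0.02,0,2,0],[-0.01,0,-0.03,0,2.5,0]]';python3 - <<'E'
from h import *
st();print(np.round(bot.get_obs()['ft_torque'],2))
E
```

```text
clock: 40.42
eef_pos: [0.4395, 0.3429, 0.1346]
tool_rot: [0.679, -0.198, 0.198, -0.679]
ft_force: [0.1, -0.8, 4.3]
grip_width: 0.0125
t 40.425 p [0.4395 0.3429 0.1346] axes(x,y,z cols)
 [[ 0.843 -0.     0.538]
 [-0.538 -0.001  0.843]
 [ 0.    -1.    -0.001]] 
F [ 0.1 -0.8  4.3] w 0.0125 q [ 0.66  0.43 -0.04  1.11 -0.    1.23]
[-0.05 -0.04  0.11]
```

```bash
python3 -m handwheel '[[0,0,0,0,0.5,0],[0,0,-0.01,0,1,0],[-0.01,0,-0.02,0,1.5,0],[-0.02,0,-0.02,0,2,0],[-0.02,0,-0.03,0,2.5,0]]';python3 -m handwheel '[[0,0,0,0,0.5,0],[0,0,-0.01,0,1,0],[-0.01,0,-0.02,0,1.5,0],[-0.02,0,-0.02,0,2,0],[-0.02,0,-0.02,0,2.3,0]]';python3 - <<'E'
from h import *
st();print(np.round(bot.get_obs()['ft_torque'],2))
E
```

```text
clock: 41.05
eef_pos: [0.4386, 0.3426, 0.1346]
tool_rot: [0.62, -0.34, 0.34, -0.62]
ft_force: [-0.4, -0.1, 4.0]
grip_width: 0.0126
clock: 41.68
eef_pos: [0.4379, 0.3427, 0.1346]
tool_rot: [0.54, -0.457, 0.457, -0.54]
ft_force: [-0.4, 0.5, 4.0]
grip_width: 0.0129
t 41.675 p [0.4379 0.3427 0.1346] axes(x,y,z cols)
 [[ 0.166 -0.001  0.986]
 [-0.986 -0.     0.166]
 [ 0.    -1.    -0.001]] 
F [-0.4  0.5  4. ] w 0.0129 q [ 0.66  0.42 -0.04  1.1   0.    2.07]
[-0.06  0.07  0.13]
```

Yaw 9.6° and no stop felt yet. I'll turn on in small steps.

```bash
python3 -m handwheel '[[0,0,0,0,0.3,0],[0,0,0,0,0.6,0],[0,0,0,0,0.8,0],[0,0,0,0,0.8,0],[0,0,0,0,0.8,0]]';python3 - <<'E'
from h import *
o=bot.get_obs();M=R.from_quat(o['tool_rot']).as_matrix();print(np.round(o['ft_torque'],2),o['ft_force'],np.degrees(np.arctan2(M[1,2],M[0,2])))
E
python3 -m handwheel '[[0,0,0,0,0.2,0],[0,0,0,0,0.4,0],[0,0,0,0,0.4,0],[0,0,0,0,0.4,0],[0,0,0,0,0.4,0]]';python3 - <<'E'
from h import *
o=bot.get_obs();M=R.from_quat(o['tool_rot']).as_matrix();print(np.round(o['ft_torque'],2),o['ft_force'],np.degrees(np.arctan2(M[1,2],M[0,2])))
E
```

```text
clock: 42.3
eef_pos: [0.4388, 0.3426, 0.1347]
tool_rot: [-0.507, 0.492, -0.493, 0.507]
ft_force: [4.5, -2.2, 2.9]
grip_width: 0.0129
[-0.39 -0.97  0.91] [ 4.51304715 -2.22634812  2.89359436] 1.6534401115919657
clock: 42.92
eef_pos: [0.4386, 0.3427, 0.1348]
tool_rot: [0.49, -0.509, 0.51, -0.49]
ft_force: [5.3, -3.7, 3.2]
grip_width: 0.0124
[-0.68 -1.17  2.02] [ 5.29260733 -3.7366533   3.20546911] -2.2546137001249704
```

```bash
python3 -m handwheel '[[0,0,0,0,-0.2,0],[0,0,0,0,-0.4,0],[0,-0.06,0,0,-0.4,0],[0,-0.12,0,0,-0.4,0],[0,-0.14,0,0,-0.4,0]]';python3 - <<'E'
from h import *
o=bot.get_obs();M=R.from_quat(o['tool_rot']).as_matrix();print(np.round(o['ft_torque'],2),o['ft_force'],np.degrees(np.arctan2(M[1,2],M[0,2])))
E
```

```text
clock: 43.55
eef_pos: [0.4386, 0.3426, 0.1368]
tool_rot: [0.507, -0.493, 0.494, -0.506]
ft_force: [6.8, -0.7, -7.0]
grip_width: 0.0126
[-0.03 -1.71  0.84] [ 6.8063641  -0.74885844 -7.03432693] 1.5271518698368143
```

```bash
python3 -m handwheel '[[0,0.06,0,0,0,0],[0,0.06,0,0,0,0],[0,0.06,0,0,0,0],[0,0.06,0,0,0,0],[0,0.06,0,0,0,0]]'; python3 -m handwheel '[[0,0,0,0,0,0],[0,0,0,0,0,0],[0,0,0,0,0,0],[0,-1,0,0,0,0],[0,-2.5,0,0,0,0]]' 0; python3 -m handwheel '[[0,-2,0,0,0,0],[0,-4,0,0,0,0],[2,-5,-1,0,0,0],[4,-5,-2,0,0,0],[6,-5,-3,0,0,0]]'; python3 - <<'E'
from h import *
st()
s=cam('side'); save(s,'s26.png',(230,110,400,330),2.7)
c=cam('top'); save(c,'t26.png',(150,110,470,300),2.5)
save(c,'can26.png',(183,195,238,247),12)
E
```

```text
clock: 44.18
eef_pos: [0.4387, 0.3426, 0.1366]
tool_rot: [-0.507, 0.493, -0.494, 0.507]
ft_force: [5.3, -1.6, 1.4]
grip_width: 0.0131
clock: 44.8
eef_pos: [0.4368, 0.3423, 0.1982]
tool_rot: [0.508, -0.493, 0.493, -0.505]
ft_force: [-0.1, 0.2, 0.1]
grip_width: 0.0427
clock: 45.42
eef_pos: [0.3664, 0.1897, 0.3244]
tool_rot: [-0.507, 0.493, -0.493, 0.507]
ft_force: [0.4, -0.6, 0.2]
grip_width: 0.0426
t 45.425 p [0.3664 0.1897 0.3244] axes(x,y,z cols)
 [[ 0.028  0.     1.   ]
 [-1.     0.001  0.028]
 [-0.001 -1.     0.   ]] 
F [ 0.4 -0.6  0.2] w 0.0426 q [ 0.48  0.04 -0.04  1.49  0.    2.02]
```

View pics/s26.png

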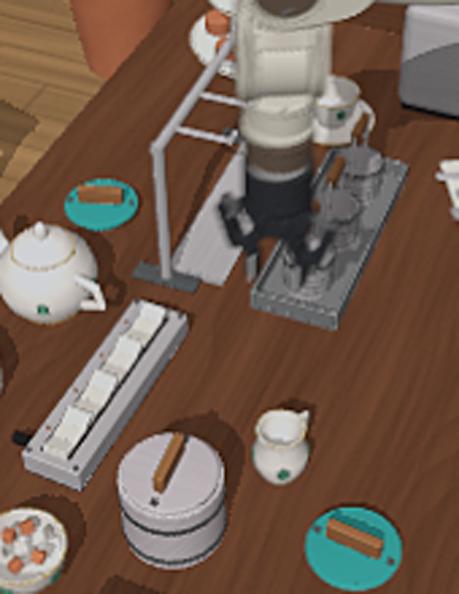

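View pics/t26.png

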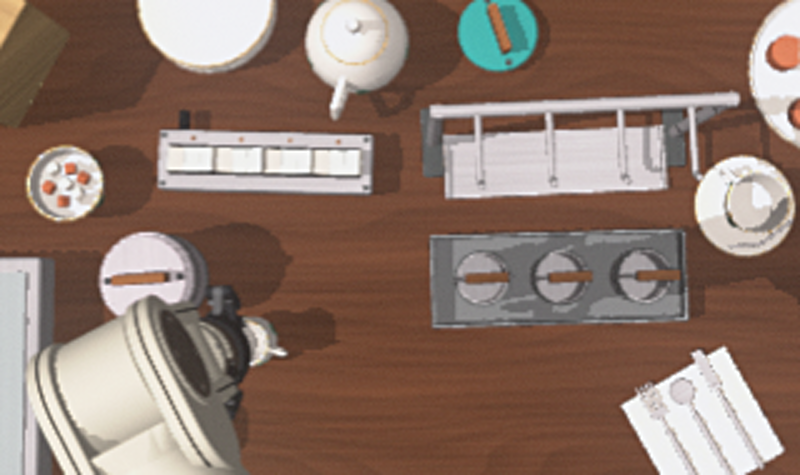

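View pics/can26.png

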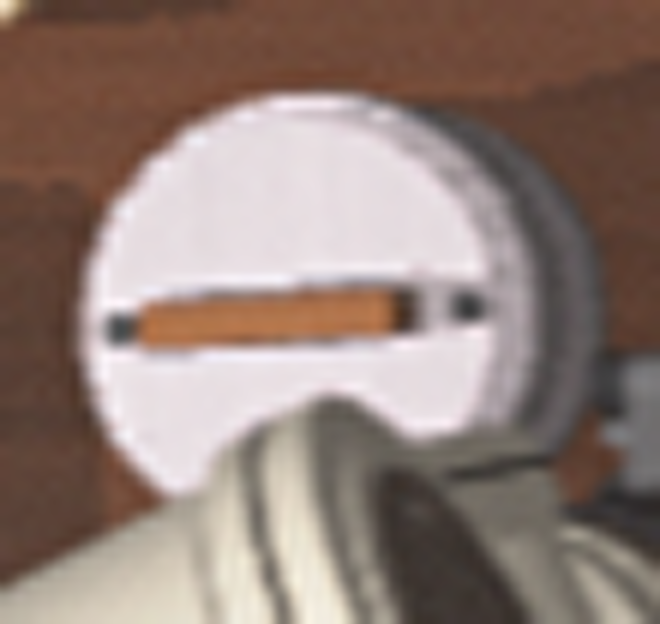

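Checks: the handle bar lies 79.5° (1.39 rad) clockwise of the slot line, at its stop. The china is where it started, and the robot is clear. Handing in.

```bash
python3 - <<'E'
from h import *
print(bot.job_done())
E
```

```text
the job is handed in; nothing more can be done
None
```

The tea counter is closed down and the job is handed in, at about 45 s on the robot's clock.

- **Switches:** I drew the shut fingertip once along the row towards +y, about 49 mm up, without leaving the panel. Both camera views afterwards show all four rockers tipped over to off. The stroke force readings peaked at about 7 N.
- **Baskets:** Three were present, on hooks 2 to 4. Each was lifted off its hook, lowered until I felt the tray floor, and released. The last pictures show all three upright in the tray and the rail empty.
- **Lid:** It had been knocked aside during the run, so I measured it again before picking it up. The lugs went into the slots without resistance. I pressed it down to about 84 mm and twisted it clockwise until the torque rose at the stop. The handle then stood about 1.39 rad from the slot line, against the 1.4 rad given. With the press eased off, the lid resisted a 7 N upward pull, so it is locked under the rim.
- **China:** The cup and sugar bowl had not moved between the first and last pictures. The teapot matched by eye. The jug was partly hidden by the arm from above but looked unmoved from the side.

Two readings were not as expected:
- **Side camera:** It differed from the top camera by about 1 pixel (2 to 4 mm). I relied on the top view.
- **Gripper closing:** Each close showed an upward force of about 5 to 6 N that I did not fully explain. On the hooks it may have been the fingertips touching the wire.

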